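# Clear and reload the photo-block press

## Task

Free the bed of the press loading station by throwing the orange-knobbed lever into the notch with the green mark, then tip the bed up by its handle so that all the printed blocks slide off into the wooden bin, and lower it again. Lay every plain white blank from the blue mat flat on the red pad, side by side, white face up, and last of all throw the lever into the notch with the red mark, dropped fully home, with the bed down. Keep the bed down whenever the lever is not in the green notch, and leave the mug, paint bottle, paint jar and tape roll where they are.

Things in the scene. Friction and masses are not known exactly. Their poses are not given: they have to be found in the camera images.
- press: Low black press loading station, fixed. Its frame (origin on the bench under the middle of the bed, z up) is the 'station frame', shared by all its points. The bed covers station x -118..118 mm, y -121..135 mm; handle and lever gate are at the -y end, lip and bin at the +y end. The gate is a black plate 12 mm high, x -165..105, y -290..-105 mm, with aluminium teeth on it.
- lever (a joint): Lever angle about its upright pivot, rad, growing anticlockwise from above, -0.02 to 1.19. The knob lies 145 mm from the pivot in station direction (cos a, sin a), a = joint - 2.171. Along the gate: wide idle bay with white ticks (0 to 0.45, the lever starts there, down), a tooth, the green notch (centre 0.75, play 0.04 each way), a tooth, the red notch (centre 1.15, play 0.04).
- lever_lift (a joint): How far the lever (arm and knob together) is raised, m: 0 = fully down, at most 0.024. A spring and weight pull it down (about 4.5 N, 7 N at the top). It must rise 12 mm to clear the teeth: lift about 18 mm, swing, let down. Let go over a tooth, it rests on it at 0.012.
- lever_pivot (a point): Point on the lever's upright pivot axis, 85 mm above the bench; fixed, axes of the station frame.
- lever_knob (a point): Point on the axis of the orange upright round knob at the end of the steel lever arm: knob 28 mm across, from 42 to 97 mm above the bench when down; this point is 12 mm below its top, 85 mm above the bench when down. Teeth tops are 44 mm above the bench, 20 mm or more from the knob's axis towards the pivot.
- green_notch (a point): Where lever_knob is when the lever is seated in the green notch; fixed. Green marks lie in the notch and on the gate plate just outside the knob.
- red_notch (a point): Where lever_knob is when the lever is seated in the red notch; fixed. Red marks lie in the notch and on the gate plate just outside the knob.
- bed (a joint): Tip angle of the bed about its hinge, rad: 0 = down, at most 0.98 (56 degrees). Bed 0.6 kg; it falls back when let go (2 to 5 N to lift at the handle). The lever does not block it mechanically. Blocks begin to slide at about 0.45 to 0.65 rad.
- bed_hinge (a point): Middle of the bed's hinge line, which runs along station x at the +y end of the bed; fixed, axes of the station frame.
- bed_pad (a point): Centre of the red pad, on its upper surface, 70 mm above the bench when down; moves with the bed, axes parallel to the station's when down. Clear inside 212 mm (x) by 224 mm (y from -109 to 115 mm), with rims 12 mm above the pad on three sides; the +y side is an open lip reaching 20 mm past the hinge, over the bin.
- bed_handle (a point): Middle of the bed's black handle: round bar 14 mm thick, 100 mm long along station x, standing 49 mm out from the bed's -y end, 85 mm above the bench when down. From bed_hinge in station axes: x 0.060, (y, z) = (-0.285 cos a + 0.031 sin a, 0.285 sin a + 0.031 cos a) m at bed angle a. The bar turns easily between the fingers.
- bin: Fixed wooden bin, 280 (x) by 190 (y) mm, floor 6 mm thick, walls 6 mm: 40 mm high at its -y side (under the bed's lip), 100 mm at +y, 75 mm at the ends. Origin: centre of its underside, on the bench. Axes nearly parallel to the station's.
- printed1: Finished photo block with coloured printed top: flat block 80 (its x) by 40 (y) by 16 (z) mm, 30 to 65 g. Origin: centre of underside, z out of the printed face. Starts on the red pad; may be absent.
- printed2: Finished photo block with coloured printed top: flat block 80 (its x) by 40 (y) by 16 (z) mm, 30 to 65 g. Origin: centre of underside, z out of the printed face. Starts on the red pad; may be absent.
- printed3: Finished photo block with coloured printed top: flat block 80 (its x) by 40 (y) by 16 (z) mm, 30 to 65 g. Origin: centre of underside, z out of the printed face. Starts on the red pad; may be absent.
- printed4: Finished photo block with coloured printed top: flat block 80 (its x) by 40 (y) by 16 (z) mm, 30 to 65 g. Origin: centre of underside, z out of the printed face. Starts on the red pad; may be absent.
- blank1: Plain photo block blank with white top and wood-brown sides: flat block 80 (its x) by 40 (y) by 16 (z) mm, 30 to 65 g. Origin: centre of underside, z out of the white face. Starts lying on a fixed thin blue mat (240 by 220 mm, 2 mm thick); may be absent.
- blank2: Plain photo block blank with white top and wood-brown sides: flat block 80 (its x) by 40 (y) by 16 (z) mm, 30 to 65 g. Origin: centre of underside, z out of the white face. Starts lying on a fixed thin blue mat (240 by 220 mm, 2 mm thick); may be absent.
- blank3: Plain photo block blank with white top and wood-brown sides: flat block 80 (its x) by 40 (y) by 16 (z) mm, 30 to 65 g. Origin: centre of underside, z out of the white face. Starts lying on a fixed thin blue mat (240 by 220 mm, 2 mm thick); may be absent.
- blank4: Plain photo block blank with white top and wood-brown sides: flat block 80 (its x) by 40 (y) by 16 (z) mm, 30 to 65 g. Origin: centre of underside, z out of the white face. Starts lying on a fixed thin blue mat (240 by 220 mm, 2 mm thick); may be absent.
- mug: Bystander: white ceramic mug, 80 mm across, 95 mm tall, with handle. Origin: centre of underside. To be left alone.
- paint_bottle: Bystander: green paint bottle with black cap, 48 mm across, 120 mm tall. Origin: centre of underside. To be left alone.
- paint_jar: Bystander: orange paint jar with white lid, 64 mm across, 75 mm tall. Origin: centre of underside. To be left alone.
- tape_roll: Bystander: yellow roll of tape lying flat, 90 mm across, 24 mm high. Origin: centre of underside. To be left alone.

How it is judged:
By the outcome, as a careful person would: the job done as asked, in the order asked, and still so for the second after the job is handed in, with the robot touching nothing.
Of printed1, printed2, printed3, printed4 only 2 to 4 are there at a start; the rules pass over those that are not, and their reading is None.
Of blank1, blank2, blank3, blank4 only 3 to 4 are there at a start; the rules pass over those that are not, and their reading is None.
At some moment in a run one of blank1, blank2, blank3, blank4 may be knocked a few centimetres aside while the robot is not near it.
Once in a run the grip may slacken for a moment while it holds something.
It also fails if it takes over 208 s, if anything falls off the work surface, if the arm or the gripper's body presses on something with over 40 N, if the wrist force passes 120 N, or if a joint passes its speed limit or range.

## Robot

A 6-joint arm with a two-finger parallel gripper is mounted at the origin on the work surface. World frame = base frame: x ahead of the robot, y to its left, z up, the work surface at z = 0. Lengths are in mm, angles in rad, forces in N, time in s.
With the tool pointing down it reaches from about 350 to 975 mm from the base axis. Payload 7.1 kg.
Tool frame: the origin (TCP) lies midway between the tips of the shut fingers; the grasp point (between the pads) lies 19 mm behind it; z points along the fingers, y is the line along which they close (so a half turn about z gives the same grasp; the last joint's range is limited). The gripper opens to 88 mm and grips with 3 to 60 N. Pads are 20 mm wide; open, the fingers measure 115 mm over their backs; the gripper's body (75 mm by 178 mm) begins 61 mm behind the grasp point.
Start: joints at [1.117, 0.423, 1.63, -0, 1.089, -0.019], TCP at [263.236, 566.844, 222.675] pointing down, gripper open.
Joint ranges: [-3, 3], [-0.9, 2.11], [0.09, 2.58], [-1.31, 4.45], [0.11, 2.69], [-2.54, 2.54]. Speed limits (rad/s): [2.39, 2.39, 3.01, 3.14, 3.14, 3.14].

## Interface

Orientations are given as a rotation vector (axis times angle).
In Python, from workcell import ctrl gives the robot as it stands. The module is installed in compiled form; this text tells all that it offers.
- The arm moves only by the tool apply_moves, never from a script. Its argument "targets" is a list of rows, each a list of 3 entries, a list of its own where there are three numbers: the opening, from -1 (shut) to 1 (fully open), then the shift along the tool's x, y, z normalised to -1 to 1, where 1 is 5 cm, then the turn, a rotation vector about the tool's x, y, z normalised to -1 to 1, where 1 is 90 degrees. In form: [[jaw, [x, y, z], [wx, wy, wz]], ...]. A call has 1 to 8 rows; each row shifts and turns the commanded pose from where the row before left it, along the tool's axes as they then stand; what a row does not reach is not made up. A row lasts 1/8 s, in which the tool goes at most 62.5 mm and 10.7 degrees, less where a joint would pass 70% of its speed; a pose out of reach is approached as far as the arm can. A call with a number of a shift or a turn outside -1 to 1 is refused whole. A call with a gripper value outside its range is refused whole. The fingers move at their own pace and stop on an object; the grip force is fixed at half the most. Time passes only in rows, so rows that do not move let the fingers close. It gives the time, the measured TCP pose, the force, the opening and the grip force at its end, in the units of the state.
- ctrl.get_obs(): the state, without advancing time (a new reading comes with each control period).
- ctrl.get_image(name): name is "side" or "top" or "wrist"; returns a dict with "pixels" (420x560x3 uint8, blue, green, red), "camera_matrix" (3x3 intrinsics, pixels), "k1" (the pictures are not rectified: a ray, as slopes to the right and down, at radius r is drawn at 1 + k1 r^2 times it, then the intrinsics apply), "view" (4x4, takes a point from world to camera coordinates); the wrist camera has in their place "hand_eye" (4x4, takes a point from camera to tool coordinates, whose origin is the TCP and whose axes are the flange's). Camera axes: x right, y down, z forward; pixel columns grow to the right and rows downward; lengths in mm; the calibration is good to about 2 mm. A picture is of the moment at which its call begins: read the wrist's pose just before it. There is no depth.
- ctrl.close_job(): hands the job in; it is judged then, once.
Trained networks look in the newest picture that a camera, given by its name, has taken for a name from the list of things; names that differ only in an ending like _2 or _b are one class to them, and where a whole thing is asked for, a point or a joint stands for the part that bears it (a point fixed in the world has none). Each returns a list of dicts, best first, with "score" (0 to 1); they miss things now and then, are a little off and sometimes report something else, mostly with a low value. They report only what shows in the picture. A call takes as long as a camera call.
- ctrl.masks_of(label, camera): "region" (420x560 bool, what is visible of it) and "bbox" ([left, top, right, bottom] in pixels, round what is visible of it).
- ctrl.pinpoint(label, camera): "xy" ([column, row] in pixels: a listed point, or the origin of a listed thing).
The state is a dict: "t": time; "qpos": joint angles; "qvel": joint speeds; "joint_torque": joint torques, N m; "ee_pos": TCP position; "orientation": TCP orientation; "ft_force": force on the tool from outside, world axes, zero at the start; "moment": the same for the moment, N m; "width": finger opening in mm; "grasp_force": force on a finger pad.
Only numpy, scipy, OpenCV 4.12 (cv2) and the standard library are available. Lean on these libraries where they do the work, as an engineer would, in place of code of your own. Each camera call takes 0.05 s, during which the arm holds its last target. There are 200 camera calls.

## Working session

There is one attempt and no reset: what is moved stays moved. The work goes in short steps, Python scripts to look and compute and a tool call to move; the robot and the scene stay as the last step left them, time stands still between calls to the robot, and variables do not carry over. Pictures are saved under pics/ and viewed, at most 15 in all, crops included, and the job is handed in when it is done.

Besides the shell and the picture viewer there is one more tool, called after "Call:" as name(argument=value, ...), one argument or row to a line, values as JSON. apply_moves: Moves the arm, as the interface text tells. Scaled input: -1 to 1 covers 5 cm each way for a shift and 90 degrees each way for a turn. Its arguments: {"type":"object","properties":{"targets":{"type":"array"}},"required":["targets"]}

```bash
mkdir -p pics
cat > h.py <<'E'
import numpy as np, cv2
from scipy.spatial.transform import Rotation as R
from workcell import ctrl
def grab(cam, fn=None):
    o=ctrl.get_obs(); im=ctrl.get_image(cam)
    if fn: cv2.imwrite('pics/'+fn,im['pixels'])
    K=np.array(im['camera_matrix'])
    if cam=='wrist':
        T=np.eye(4);T[:3,:3]=R.from_rotvec(o['orientation']).as_matrix();T[:3,3]=o['ee_pos']
        C=T@np.array(im['hand_eye'])
    else: C=np.linalg.inv(np.array(im['view']))
    return dict(K=K,k1=im['k1'],C=C,px=im['pixels'])
def ray(v,xy):
    p=np.linalg.inv(v['K'])@np.array([xy[0],xy[1],1.0]); d=p[:2]; u=d.copy()
    for _ in range(20): u=d/(1+v['k1']*(u@u))
    r=v['C'][:3,:3]@np.array([u[0],u[1],1]); return v['C'][:3,3],r/np.linalg.norm(r)
def atz(v,xy,z):
    c,d=ray(v,xy); return c+d*(z-c[2])/d[2]
def tri(obs):
    A=np.zeros((3,3));b=np.zeros(3)
    for v,xy in obs:
        c,d=ray(v,xy);P=np.eye(3)-np.outer(d,d);A+=P;b+=P@c
    x=np.linalg.solve(A,b)
    return x,[float(np.linalg.norm((np.eye(3)-np.outer(d,d))@(x-c))) for c,d in [ray(v,xy) for v,xy in obs]]
def proj(v,X):
    W=np.linalg.inv(v['C']);p=W[:3,:3]@np.asarray(X,float)+W[:3,3];u=p[:2]/p[2];u=u*(1+v['k1']*(u@u))
    return (v['K']@np.array([u[0],u[1],1]))[:2]
E
python3 - <<'E'
from h import *
np.set_printoptions(precision=1,suppress=True)
o=ctrl.get_obs();print({k:np.round(x,3) for k,x in o.items()})
T=R.from_rotvec(o['orientation']).as_matrix();print(T)
V={c:grab(c,c+'0.png') for c in('top','side','wrist')}
print([V[c]['C'][:3,3] for c in V])
for n in ['lever_pivot','lever_knob','green_notch','red_notch','bed_hinge','bed_pad','bed_handle','bin','printed1','blank1','mug','paint_bottle','paint_jar','tape_roll','press']:
    for c in ('top','side'):
        d=ctrl.pinpoint(n,c); print(n,c,[(np.round(x['xy']).tolist(),round(x['score'],2)) for x in d[:6]])
E
```

```text
{'t': np.float64(0.0), 'qpos': array([ 1.1,  0.4,  1.6,  0. ,  1.1, -0. ]), 'qvel': array([-0.,  0.,  0., -0.,  0.,  0.]), 'joint_torque': array([  0. , -54.5, -27.4,   0.1,   0. ,  -0. ]), 'ee_pos': array([263. , 566.4, 221.9]), 'orientation': array([-0.7, -3.1,  0. ]), 'ft_force': array([-0.4, -0.1,  0.4]), 'moment': array([ 0., -0.,  0.]), 'grasp_force': np.float64(0.0), 'width': np.float64(88.002)}
[[-0.9  0.4 -0. ]
 [ 0.4  0.9 -0. ]
 [ 0.  -0.  -1. ]]
[array([ 331.3,  -31.2, 1081. ]), array([ 345. , -789.1,  508.7]), array([199. , 595.7, 384. ])]
lever_pivot top [([262.0, 191.0], 0.55)]
lever_pivot side [([296.0, 208.0], 0.91)]
lever_knob top [([304.0, 231.0], 0.77)]
lever_knob side [([277.0, 235.0], 0.65), ([295.0, 183.0], 0.62), ([272.0, 383.0], 0.61), ([294.0, 209.0], 0.47)]
green_notch top [([313.0, 201.0], 0.83), ([314.0, 177.0], 0.16)]
green_notch side [([313.0, 237.0], 0.83), ([277.0, 236.0], 0.7)]
red_notch top [([317.0, 178.0], 0.76), ([380.0, 161.0], 0.21)]
red_notch side [([337.0, 234.0], 0.85)]
bed_hinge top [([187.0, 162.0], 0.67)]
bed_hinge side [([298.0, 187.0], 0
[... 562 characters left out ...]
76.0, 226.0], 0.75), ([407.0, 278.0], 0.71)]
blank1 side [([317.0, 330.0], 0.95), ([345.0, 380.0], 0.6), ([341.0, 232.0], 0.41)]
mug top [([143.0, 273.0], 0.7), ([371.0, 229.0], 0.36)]
mug side [([190.0, 198.0], 0.87), ([272.0, 382.0], 0.53)]
paint_bottle top [([344.0, 151.0], 0.55), ([304.0, 229.0], 0.31)]
paint_bottle side [([208.0, 217.0], 0.61), ([416.0, 312.0], 0.55)]
paint_jar top [([196.0, 268.0], 0.55)]
paint_jar side [([207.0, 217.0], 0.69), ([318.0, 186.0], 0.37)]
tape_roll top [([380.0, 162.0], 0.73), ([144.0, 274.0], 0.19)]
tape_roll side [([417.0, 316.0], 0.76), ([324.0, 204.0], 0.29)]
press top [([231.0, 181.0], 0.68), ([382.0, 162.0], 0.65)]
press side [([303.0, 220.0], 0.61)]
```

View pics/top0.png

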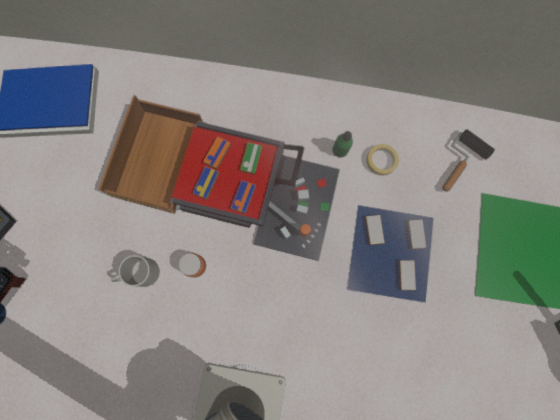

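View pics/side0.png

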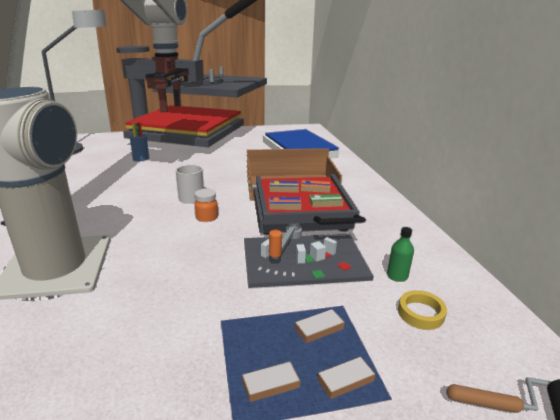

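Run:
```python
from h import *
np.set_printoptions(precision=1,suppress=True)
V={c:grab(c) for c in('top','side')}
for n,a,b in [('pivot',(262,191),(296,208)),('knob',(304,231),(277,235)),('green',(313,201),(313,237)),('red',(317,178),(337,234)),('hinge',(187,162),(298,187)),('pad',(232,173),(301,194)),('handle',(296,167),(341,223)),('bl1',(416,231),(345,380)),('bl3',(407,278),(317,330))]:
    print(n,*tri([(V['top'],a),(V['side'],b)]), atz(V['top'],a,85))
for p in [(416,231),(376,226),(407,278)]: print(atz(V['top'],p,18))
```

```text
pivot [571.3  33.9  85.4] [2.461958231249395, 2.461958231249158] [573.9  33.6  85. ]
knob [491.4 -91.9  88.5] [4.328647636711369, 4.328647636711275] [487.6 -91.6  85. ]
green [ 571.4 -103.1   82.8] [0.8928916667806499, 0.8928916667803513] [ 570.  -102.8   85. ]
red [ 629.8 -103.3   85.8] [3.5246086145955298, 3.5246086145954894] [ 633.7 -104.1   85. ]
hinge [632.4 258.5  40.1] [0.5550368988458909, 0.5550368988458528] [618.9 246.   85. ]
pad [607.3 121.8  80.9] [2.706824318654693, 2.706824318654549] [609.  120.8  85. ]
handle [657.  -44.5  77.7] [0.3448916669279357, 0.34489166692805223] [654.3 -44.4  85. ]
bl1 [ 548.1 -408.5    2.8] [5.364247382876468, 5.364247382876468] [ 536.5 -380.9   85. ]
bl3 [ 453.5 -378.7   92.7] [43.08060758895759, 43.08060758895763] [ 412.  -370.1   85. ]
[ 550.3 -404.5   18. ]
[ 545.5 -291.2   18. ]
[ 417.4 -392.9   18. ]
```

The top view shows the bed with 4 printed blocks (about 205-252, 152-195), the knob at (304,229), and 3 blanks on the mat at (375,230), (417,235) and (408,275). The side view agrees with this. Next I'll fit the station pose.

```bash
cat >> h.py <<'E'
def yawR(psi): # x_tool at world angle psi (deg), z down
    a=np.radians(psi);x=np.array([np.cos(a),np.sin(a),0]);z=np.array([0,0,-1.]);return np.stack([x,np.cross(z,x),z],1)
def plan(p,psi):
    o=ctrl.get_obs();T=R.from_rotvec(o['orientation']).as_matrix();G=yawR(psi)
    rv=R.from_matrix(T.T@G).as_rotvec()/(np.pi/2); d=np.asarray(p,float)-o['ee_pos']
    print('pos',np.round(o['ee_pos'],1),'w',round(float(o['width']),1),'turn',np.round(rv,3),'rows',np.abs(rv).max()/0.118,'| shift units after turn',np.round(G.T@d/50,3),'before',np.round(T.T@d/50,3))
def stw(S,p): # S=(theta,tx,ty)
    c,s=np.cos(S[0]),np.sin(S[0]);return np.array([c*p[0]-s*p[1]+S[1],s*p[0]+c*p[1]+S[2],p[2]])
def fit(obs,x0=(-.2,607,121,-20,-95,.25)):
    from scipy.optimize import least_squares
    def pts(x):
        k=lambda j:(x[3]+145*np.cos(j-2.171),x[4]+145*np.sin(j-2.171),85)
        return dict(bed_hinge=(0,115,54),bed_pad=(0,3,70),bed_handle=(60,-170,85),lever_pivot=(x[3],x[4],85),lever_knob=k(x[5]),green_notch=k(.75),red_notch=k(1.15))
    def f(x):
        P=pts(x);return np.concatenate([proj(v,stw(x,P[n]))-xy for n,v,xy in obs])
    r=least_squares(f,x0,loss='soft_l1',f_scale=2);e=f(r.x).reshape(-1,2)
    print('fit',np.round(r.x,3));print([(o[0],np.round(q,1).tolist()) for o,q in zip(obs,e)])
    for n,p in pts(r.x).items(): print(n,np.round(stw(r.x,p),1))
    return r.x
E
python3 - <<'E'
from h import *
V={c:grab(c) for c in('top','side')}
obs=[]
for n,a,b in [('lever_pivot',(262,191),(296,208)),('lever_knob',(304,231),(277,235)),('green_notch',(313,201),(313,237)),('red_notch',(317,178),(337,234)),('bed_hinge',(187,162),(298,187)),('bed_pad',(232,173),(301,194)),('bed_handle',(296,167),(341,223))]:
    obs+=[(n,V['top'],a),(n,V['side'],b)]
x=fit(obs)
g=stw(x,(60,-150,300)); print(g); plan(g,180+np.degrees(x[0]))
E
```

```text
fit [-1.24000e-01  6.13909e+02  1.29241e+02 -3.28440e+01 -9.98120e+01
  1.78000e-01]
[('lever_pivot', [-0.6, 1.7]), ('lever_pivot', [0.0, -0.0]), ('lever_knob', [-0.4, -2.5]), ('lever_knob', [-1.2, 1.1]), ('green_notch', [3.1, -0.5]), ('green_notch', [1.3, 1.0]), ('red_notch', [-2.6, 1.3]), ('red_notch', [0.3, -1.3]), ('bed_hinge', [4.0, 0.6]), ('bed_hinge', [-0.1, -2.2]), ('bed_pad', [-3.2, -0.9]), ('bed_pad', [2.3, 1.7]), ('bed_handle', [0.8, 0.8]), ('bed_handle', [-1.3, -2.1])]
bed_hinge [628.1 243.4  54. ]
bed_pad [614.3 132.2  70. ]
bed_handle [652.5 -46.9  85. ]
lever_pivot [569.   34.2  85. ]
lever_knob [493.7 -89.7  85. ]
green_notch [ 572.8 -110.7   85. ]
red_notch [628.9 -97.8  85. ]
[654.93375071 -27.01856124 300.        ]
pos [263.2 566.8 222.7] w 87.7 turn [-0.     0.    -0.198] rows 1.6781954861416577 | shift units after turn [ -9.24  -10.819  -1.547] before [-12.108  -7.472  -1.546]
```

Call:
apply_moves(
  targets=[
    [1,[0,0,-0.75],[0,0,-0.1]],
    [1,[0,0,-0.75],[0,0,-0.1]],
    [1,[-0.7,-0.82,0],[0,0,0]],
    [1,[-0.7,-0.82,0],[0,0,0]],
    [1,[-0.7,-0.82,0],[0,0,0]],
    [1,[-0.7,-0.82,0],[0,0,0]],
    [1,[-0.7,-0.82,0],[0,0,0]],
    [1,[-0.7,-0.82,0],[0,0,0]],
  ],
)

```text
t: 2.85
ee_pos: [442.9, 295.9, 297.9]
orientation: [0.189, 3.135, 0.0]
ft_force: [0.4, -0.3, -1.2]
width: 87.9
grasp_force: 0.0
```

Call:
apply_moves(
  targets=[
    [1,[-0.7,-0.82,0],[0,0,0]],
    [1,[-0.7,-0.82,0],[0,0,0]],
    [1,[-0.7,-0.82,0],[0,0,0]],
    [1,[-0.7,-0.82,0],[0,0,0]],
    [1,[-0.7,-0.82,0],[0,0,0]],
    [1,[-0.7,-0.82,0],[0,0,0]],
    [1,[-0.7,-0.82,0],[0,0,0]],
    [1,[0,0,0],[0,0,0]],
  ],
)

```text
t: 3.85
ee_pos: [652.1, -20.1, 297.2]
orientation: [0.195, 3.135, -0.001]
ft_force: [0.2, 0.7, -1.2]
width: 87.8
grasp_force: 0.0
```

```bash
cat >> h.py <<'E'
NM=['lever_pivot','lever_knob','green_notch','red_notch','bed_hinge','bed_pad','bed_handle']
def look(cams,fn=None,names=NM,th=.5):
    obs=[]
    for c in cams:
        v=grab(c,fn if c=='wrist' else None)
        for n in names:
            d=[q for q in ctrl.pinpoint(n,c) if q['score']>th]
            if d: obs.append((n,v,np.array(d[0]['xy'])))
    return obs
E
python3 - <<'E'
from h import *
import pickle
obs=look(['wrist'],'w1.png'); pickle.dump(obs,open('o1.pkl','wb'))
fit(obs); plan((650,-25,300),173)
E
```

```text
fit [-9.10000e-02  6.10711e+02  1.23680e+02 -3.59230e+01 -9.38760e+01
  2.50000e-01]
[('lever_pivot', [0.6, 0.1]), ('green_notch', [1.0, 0.9]), ('red_notch', [-2.3, -1.1]), ('bed_hinge', [1.2, 0.7]), ('bed_pad', [-0.1, -3.0]), ('bed_handle', [-0.9, 1.5])]
bed_hinge [621.2 238.2  54. ]
bed_pad [611.  126.7  70. ]
bed_handle [655.  -51.1  85. ]
lever_pivot [566.4  33.5  85. ]
lever_knob [504.4 -97.6  85. ]
green_notch [ 574.9 -111.3   85. ]
red_notch [630.6 -96.6  85. ]
pos [650.4 -15.9 298. ] w 88.0 turn [0.    0.    0.002] rows 0.01606256848575227 | shift units after turn [-0.014 -0.181 -0.041] before [-0.013 -0.181 -0.041]
```

View pics/w1.png

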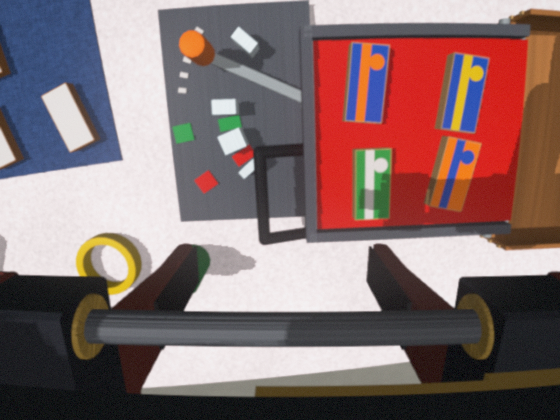

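Run:
```python
from h import *
print(np.round(ctrl.get_obs()['qpos'],2)); plan((560,-110,240),256);plan((560,-110,240),76)
```

```text
[-0.04  0.39  1.5   0.    1.25 -1.49]
pos [650.4 -15.9 298. ] w 88.0 turn [-0.    0.   -0.92] rows 7.799379963625037 | shift units after turn [2.263 1.3   1.159] before [ 1.572 -2.083  1.159]
pos [650.4 -15.9 298. ] w 88.0 turn [0.   0.   1.08] rows 9.149772514643956 | shift units after turn [-2.263 -1.3    1.159] before [ 1.572 -2.083  1.159]
```

Call:
apply_moves(
  targets=[
    [1,[0,0,0],[0,0,0.108]],
    [1,[0,0,0],[0,0,0.108]],
    [1,[0,0,0],[0,0,0.108]],
    [1,[0,0,0],[0,0,0.108]],
    [1,[0,0,0],[0,0,0.108]],
    [1,[0,0,0],[0,0,0.108]],
    [1,[0,0,0],[0,0,0.108]],
    [1,[0,0,0],[0,0,0.108]],
  ],
)

```text
t: 5.25
ee_pos: [650.6, -16.3, 297.9]
orientation: [2.121, 2.317, 0.0]
ft_force: [-0.4, 0.8, -0.4]
width: 88.0
grasp_force: 0.0
```

Call:
apply_moves(
  targets=[
    [1,[0,0,0],[0,0,0.108]],
    [1,[0,0,0],[0,0,0.108]],
    [1,[-0.75,-0.43,0.39],[0,0,0]],
    [1,[-0.75,-0.43,0.39],[0,0,0]],
    [1,[-0.75,-0.43,0.39],[0,0,0]],
    [1,[0,0,0],[0,0,0]],
  ],
)

```text
t: 6.0
ee_pos: [558.1, -111.1, 238.0]
orientation: [-2.477, -1.928, 0.004]
ft_force: [1.2, -0.7, 0.6]
width: 88.0
grasp_force: 0.0
```

Run:
```python
from h import *
import pickle
o2=look(['wrist'],'w2.png'); o1=pickle.load(open('o1.pkl','rb')); fit(o2)
o3=o1+o2; x=fit(o3); o3+=[o for o in look(['top','side']) if o[0] not in('bed_hinge','bed_pad')]
x=fit(o3); pickle.dump((o3,x),open('o3.pkl','wb'))
k=stw(x,(x[3]+145*np.cos(x[5]-2.171),x[4]+145*np.sin(x[5]-2.171),150))
plan(k,76)
```

```text
fit [-6.30000e-02  6.07731e+02  1.27684e+02 -3.96350e+01 -9.82650e+01
  1.65000e-01]
[('lever_pivot', [0.5, -0.4]), ('lever_knob', [-0.4, 3.0]), ('green_notch', [-3.0, -1.3]), ('red_notch', [2.3, -0.1]), ('bed_handle', [0.0, 0.0])]
bed_hinge [614.9 242.5  54. ]
bed_pad [607.9 130.7  70. ]
bed_handle [657.  -45.7  85. ]
lever_pivot [562.   32.1  85. ]
lever_knob [492.7 -95.3  85. ]
green_notch [ 574.6 -112.4   85. ]
red_notch [629.9 -96.   85. ]
fit [-8.20000e-02  6.10858e+02  1.24639e+02 -3.85240e+01 -9.53610e+01
  1.69000e-01]
[('lever_pivot', [-0.3, -1.5]), ('green_notch', [0.4, 0.6]), ('red_notch', [-2.4, -1.5]), ('bed_hinge', [2.0, -0.1]), ('bed_pad', [0.8, -3.0]), ('bed_handle', [0.5, 2.8]), ('lever_pivot', [3.2, -2.0]), ('lever_knob', [-0.3, 1.1]), ('green_notch', [-3.3, -1.7]), ('red_notch', [2.6, 0.6]), ('bed_handle', [0.6, 4.5])]
bed_hinge [620.3 239.3  54. ]
bed_pad [611.1 127.6  70. ]
bed_handle [656.7 -49.7  85. ]
lever_pivot [564.6  32.8  85. ]
lever_knob [493.4 -93.5  85. ]
green_notch [ 574.4 -111.9   85. ]
red_notch [630.  -96.7  85. ]
fit [-8.50000e-02  6.10840e+02  
[... 283 characters left out ...]
'green_notch', [-2.7, -2.2]), ('red_notch', [3.3, 0.2]), ('bed_handle', [0.1, 4.8]), ('lever_pivot', [-3.6, 1.6]), ('lever_knob', [41.7, 35.6]), ('red_notch', [98.7, 25.4]), ('lever_pivot', [-2.4, 0.8]), ('lever_knob', [3.3, 1.6]), ('green_notch', [3.0, 2.9]), ('red_notch', [-2.8, 1.2]), ('bed_handle', [0.9, -1.4])]
bed_hinge [620.6 239.2  54. ]
bed_pad [611.1 127.6  70. ]
bed_handle [656.2 -49.9  85. ]
lever_pivot [565.7  33.1  85. ]
lever_knob [493.2 -92.5  85. ]
green_notch [ 575.1 -111.6   85. ]
red_notch [630.7 -96.5  85. ]
pos [ 560.8 -110.4  239.2] w 87.9 turn [-0.     0.    -0.001] rows 0.010603526169453715 | shift units after turn [ 0.021 -1.399  1.783] before [ 0.018 -1.399  1.783]
```

View pics/w2.png

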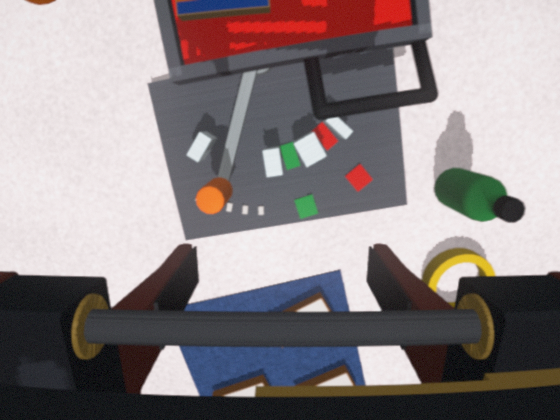

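The wrist view shows the knob at (212,198), the green marks at (290,155)/(306,206), the red marks at (326,135)/(358,178), and the handle at (370,108). The fit agrees with these to a few mm. Next is gripping the knob.

Call:
apply_moves(
  targets=[
    [1,[0,-0.7,0.2],[0,0,0]],
    [1,[0,-0.7,0.2],[0,0,0]],
    [1,[0,0,0.7],[0,0,0]],
    [1,[0,0,0.7],[0,0,0]],
    [1,[0,0,0.6],[0,0,0]],
    [1,[0,0,0.6],[0,0,0]],
    [1,[0,0,0.5],[0,0,0]],
    [1,[0,0,0],[0,0,0]],
  ],
)

```text
t: 8.2
ee_pos: [491.7, -93.1, 62.8]
orientation: [-2.475, -1.93, 0.004]
ft_force: [0.7, 0.2, 1.0]
width: 88.0
grasp_force: 0.0
```

Call:
apply_moves(
  targets=[
    [-1,[0,0,0],[0,0,0]],
    [-1,[0,0,0],[0,0,0]],
    [-1,[0,0,0],[0,0,0]],
    [-1,[0,0,0],[0,0,0]],
    [-1,[0,0,0],[0,0,0]],
    [-1,[0,0,0],[0,0,0]],
  ],
)

```text
t: 8.95
ee_pos: [492.9, -93.3, 64.2]
orientation: [2.477, 1.932, 0.0]
ft_force: [0.3, -0.1, 0.0]
width: 31.4
grasp_force: 0.0
```

Run:
```python
from h import *
o=ctrl.get_obs();print({k:np.round(x,3) for k,x in o.items()})
print([(np.round(d['xy']),d['score']) for d in ctrl.pinpoint('lever_knob','side')])
grab('side','s1.png')
```

```text
{'t': np.float64(8.95), 'qpos': array([-0.211,  0.499,  1.992, -0.   ,  0.65 ,  0.035]), 'qvel': array([ 0.001,  0.001, -0.001, -0.001,  0.003, -0.   ]), 'joint_torque': array([-0.0000e+00, -4.7765e+01, -1.6152e+01,  4.5000e-02,  1.3000e-02,
        0.0000e+00]), 'ee_pos': array([492.931, -93.344,  64.228]), 'orientation': array([2.477, 1.932, 0.   ]), 'ft_force': array([ 0.264, -0.107,  0.027]), 'moment': array([-0.051,  0.089, -0.015]), 'grasp_force': np.float64(0.0), 'width': np.float64(31.443)}
[(array([272., 235.]), 0.72)]
```

Call:
apply_moves(
  targets=[
    [-1,[0,0,0],[0,0,0]],
    [-1,[0,0,0],[0,0,0]],
    [-1,[0,0,0],[0,0,0]],
  ],
)

```text
t: 9.43
ee_pos: [492.9, -93.4, 64.2]
orientation: [-2.477, -1.932, 0.0]
ft_force: [-0.9, -0.1, 0.3]
width: 28.0
grasp_force: 30.0
```

Call:
apply_moves(
  targets=[
    [-1,[0,0,-0.12],[0,0,0]],
    [-1,[0,0,-0.12],[0,0,0]],
    [-1,[0,0,-0.12],[0,0,0]],
    [-1,[0,0,0],[0,0,0]],
  ],
)

```text
t: 9.93
ee_pos: [493.0, -93.3, 82.6]
orientation: [2.477, 1.932, 0.0]
ft_force: [2.5, 2.6, -7.5]
width: 27.7
grasp_force: 30.0
```

Run:
```python
from h import *
o=ctrl.get_obs();print(np.round(o['ee_pos'],1),o['width'],o['grasp_force'],np.round(o['ft_force'],1))
# waypoints on arc from current knob to green using pivot from fit
import pickle
_,x=pickle.load(open('o3.pkl','rb'));P=stw(x,(x[3],x[4],85))[:2]
d=o['ee_pos'][:2]-P;print('radius',np.hypot(*d),'joint',np.arctan2(d[1],d[0])-x[0]+2.171)
G=R.from_rotvec(o['orientation']).as_matrix()
j0=np.arctan2(d[1],d[0])-x[0]+2.171;prev=o['ee_pos'][:2]
for j in np.linspace(j0,.75,8)[1:]:
    a=j-2.171+x[0];q=P+145*np.array([np.cos(a),np.sin(a)]);e=np.r_[q-prev,0];prev=q;print(round(j,2),np.round(G.T@e/50,3))
```

```text
[493.  -93.3  82.6] 27.665800680230287 29.998781383037567 [ 2.5  2.6 -7.5]
radius 145.7743584697111 joint 0.16260329772494098
0.25 [-0.042  0.241  0.   ]
0.33 [-0.036  0.241  0.   ]
0.41 [-0.016  0.243  0.   ]
0.5 [0.004 0.243 0.   ]
0.58 [0.025 0.242 0.   ]
0.67 [0.045 0.239 0.   ]
0.75 [0.065 0.235 0.   ]
```

Call:
apply_moves(
  targets=[
    [-1,[-0.04,0.24,0],[0,0,0]],
    [-1,[-0.035,0.24,0],[0,0,0]],
    [-1,[-0.015,0.24,0],[0,0,0]],
    [-1,[0.005,0.24,0],[0,0,0]],
    [-1,[0.025,0.24,0],[0,0,0]],
    [-1,[0.045,0.24,0],[0,0,0]],
    [-1,[0.065,0.24,0],[0,0,0]],
    [-1,[0,0,0],[0,0,0]],
  ],
)

```text
t: 10.92
ee_pos: [575.9, -111.7, 81.9]
orientation: [2.477, 1.932, -0.0]
ft_force: [0.0, -4.3, -7.0]
width: 27.3
grasp_force: 30.0
```

```bash
cat >> h.py <<'E'
def lev(o=None):
    import pickle
    o=o or ctrl.get_obs();_,x=pickle.load(open('o3.pkl','rb'));P=stw(x,(x[3],x[4],85))[:2]
    d=o['ee_pos'][:2]-P;print(np.round(o['ee_pos'],1),'w',round(float(o['width']),1),'gf',round(float(o['grasp_force'])),'ft',np.round(o['ft_force'],1),'r',round(np.hypot(*d),1),'j',round(np.arctan2(d[1],d[0])-x[0]+2.171,3))
E
python3 - <<'E'
from h import *
lev()
v=grab('wrist','w3.png')
E
```

```text
[ 575.9 -111.7   81.9] w 27.3 gf 30 ft [ 0.  -4.3 -7. ] r 145.2 j 0.755
```

View pics/w3.png

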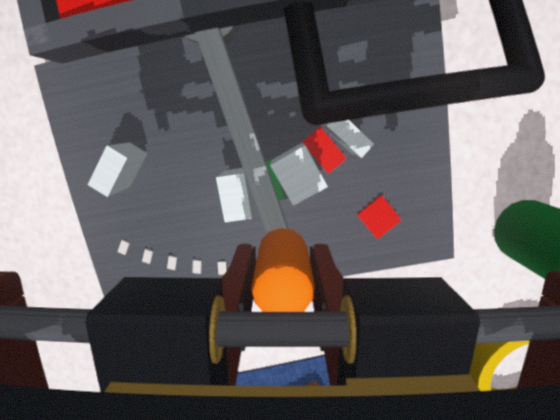

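The arm lies over the gap between the two teeth at about (255,165), with the green mark beside it, so I'll let it down.

Call:
apply_moves(
  targets=[
    [-1,[0,0,0.12],[0,0,0]],
    [-1,[0,0,0.12],[0,0,0]],
    [-1,[0,0,0.13],[0,0,0]],
    [-1,[0,0,0],[0,0,0]],
  ],
)

```text
t: 11.48
ee_pos: [576.4, -112.0, 64.5]
orientation: [2.476, 1.93, 0.003]
ft_force: [0.4, -4.8, 1.4]
width: 27.6
grasp_force: 30.0
```

Run:
```python
from h import *
lev()
```

```text
[ 576.4 -112.    64.5] w 27.6 gf 30 ft [ 0.4 -4.8  1.4] r 145.5 j 0.759
```

Call:
apply_moves(
  targets=[
    [1,[0,0,0],[0,0,0]],
    [1,[0,0,0],[0,0,0]],
    [1,[0,0,0],[0,0,0]],
    [1,[0,0,-0.4],[0,0,0]],
    [1,[0,0,-0.8],[0,0,0]],
    [1,[0,0,-0.8],[0,0,0]],
    [1,[0,0,-0.8],[0,0,0]],
    [1,[0,0,-0.2],[0,0,0]],
  ],
)

```text
t: 12.48
ee_pos: [576.7, -111.7, 217.7]
orientation: [2.474, 1.929, 0.006]
ft_force: [0.1, 0.4, -0.8]
width: 87.7
grasp_force: 0.0
```

Call:
apply_moves(
  targets=[
    [1,[0,0,0],[0,0,-0.11]],
    [1,[0,0,0],[0,0,-0.11]],
    [1,[0,0,0],[0,0,-0.11]],
    [1,[0,0,0],[0,0,-0.11]],
    [1,[0,0,0],[0,0,-0.11]],
    [1,[0,0,0],[0,0,-0.11]],
    [1,[0,0,0],[0,0,-0.11]],
    [1,[0,0,0],[0,0,-0.11]],
  ],
)

```text
t: 13.48
ee_pos: [574.3, -111.2, 213.1]
orientation: [-0.669, -3.068, -0.0]
ft_force: [0.0, 0.1, 0.1]
width: 87.5
grasp_force: 0.0
```

Call:
apply_moves(
  targets=[
    [1,[0,0,0],[0,0,-0.11]],
    [1,[0,0,0],[0,0,-0.11]],
    [1,[-0.3,0,-0.3],[0,0,0]],
    [1,[-0.3,0,-0.3],[0,0,0]],
    [1,[0,0,0],[0,0,0]],
  ],
)

```text
t: 14.1
ee_pos: [605.7, -114.1, 244.2]
orientation: [0.14, 3.137, -0.0]
ft_force: [-0.1, -0.4, -1.2]
width: 87.6
grasp_force: 0.0
```

Run:
```python
from h import *
import pickle
o3,x=pickle.load(open('o3.pkl','rb'))
o4=look(['wrist'],'w4.png');print([(o[0],np.round(o[2])) for o in o4])
o4=o4+look(['side'])
o4=[o for o in o4 if o[0]!='lever_knob']
o3=[o for o in o3 if o[0]!='lever_knob']
x=fit(o3+o4,x)
h=stw(x,(60,-170,150)); print(np.degrees(x[0]));plan(h,175)
for n in('bed_handle',): print(n,*tri([(v,p) for m,v,p in o3+o4 if m==n]))
```

```text
[('lever_knob', array([281., 164.])), ('green_notch', array([281., 165.])), ('red_notch', array([302., 223.])), ('bed_pad', array([514., 183.])), ('bed_handle', array([350., 241.]))]
fit [-9.00000e-02  6.11033e+02  1.24453e+02 -3.67790e+01 -9.54700e+01
  1.61000e-01]
[('lever_pivot', [-0.2, -0.4]), ('green_notch', [0.2, 0.7]), ('red_notch', [-2.9, -1.3]), ('bed_hinge', [1.8, 0.8]), ('bed_pad', [0.6, -2.8]), ('bed_handle', [-0.1, 1.9]), ('lever_pivot', [4.6, -2.2]), ('green_notch', [-3.2, -1.6]), ('red_notch', [2.9, 1.1]), ('bed_handle', [-0.6, 5.4]), ('lever_pivot', [-3.4, 1.6]), ('red_notch', [99.0, 25.6]), ('lever_pivot', [-2.3, 0.8]), ('green_notch', [2.8, 3.0]), ('red_notch', [-2.9, 1.3]), ('bed_handle', [0.7, -1.3]), ('green_notch', [1.1, 1.8]), ('red_notch', [-0.3, -0.5]), ('bed_pad', [-0.1, -1.1]), ('bed_handle', [0.3, 1.1]), ('lever_pivot', [-1.9, -1.1]), ('green_notch', [1.6, -0.9]), ('red_notch', [-3.8, 11.2]), ('bed_hinge', [-1.7, -1.3]), ('bed_pad', [0.5, 0.5]), ('bed_handle', [2.3, -3.0])]
bed_hinge [621.3 239.   54. ]
bed_pad [611.3 127.4  70. ]
bed_handle [655.6 -50.2  85. ]
lever_pivot [565.8  32.7  85. ]
lever_knob [492.7 -92.5  85. ]
green_notch [ 574.5 -112.1   85. ]
red_notch [630.2 -97.3  85. ]
-5.141873916813958
pos [ 604.9 -114.1  243.7] w 88.0 turn [-0.     0.    -0.001] rows 0.010619439643876185 | shift units after turn [-0.899  1.361  1.874] before [-0.896  1.362  1.874]
bed_handle [655.26345741 -48.24644522  78.77278246] [2.2793026984816005, 4.0575453032582, 1.5208150625760857, 1.743764221581041, 4.477521087788473]
```

View pics/w4.png

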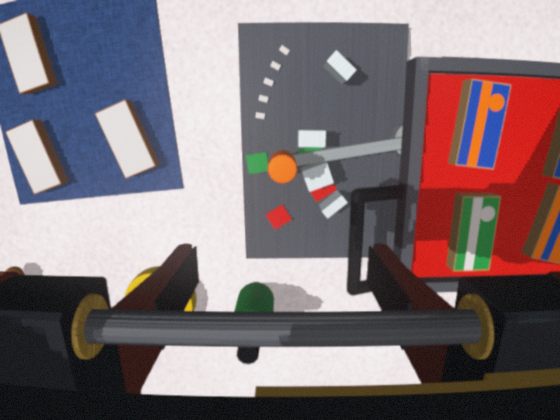

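Lever is seated in green (knob at 281,164, between the teeth), and the handle is at (357,241). Next I'll grasp the handle with the jaws narrowed.

Call:
apply_moves(
  targets=[
    [0,[-0.45,0.68,0.6],[0,0,0]],
    [0,[-0.45,0.68,0.6],[0,0,0]],
    [0,[0,0,0],[0,0,0]],
    [0,[0,0,0],[0,0,0]],
    [0,[0,0,0],[0,0,0]],
    [0,[0,0,0],[0,0,0]],
  ],
)

```text
t: 15.65
ee_pos: [655.8, -51.2, 184.8]
orientation: [0.142, 3.137, -0.0]
ft_force: [-0.2, -0.4, 0.2]
width: 43.8
grasp_force: 0.0
```

Run:
```python
from h import *
plan((655.5,-49.5,65),175)
```

```text
pos [655.8 -51.2 184.8] w 43.8 turn [-0.     0.001 -0.002] rows 0.016085194938545933 | shift units after turn [0.01  0.034 2.396] before [0.014 0.034 2.396]
```

Call:
apply_moves(
  targets=[
    [0,[0,0.03,0.7],[0,0,0]],
    [0,[0,0,0.7],[0,0,0]],
    [0,[0,0,0.5],[0,0,0]],
    [0,[0,0,0.5],[0,0,0]],
    [0,[0,0,0],[0,0,0]],
    [-1,[0,0,0],[0,0,0]],
    [-1,[0,0,0],[0,0,0]],
    [-1,[0,0,0],[0,0,0]],
  ],
)

```text
t: 16.65
ee_pos: [656.8, -47.1, 65.0]
orientation: [0.142, 3.136, 0.005]
ft_force: [2.2, 22.9, 2.3]
width: 17.3
grasp_force: 11.1
```

Call:
apply_moves(
  targets=[
    [-1,[0,0,0],[0,0,0]],
    [-1,[0,0,0],[0,0,0]],
    [-1,[0,0,0],[0,0,0]],
  ],
)

```text
t: 17.02
ee_pos: [657.0, -45.1, 65.0]
orientation: [0.14, 3.136, 0.007]
ft_force: [1.7, 16.7, 3.0]
width: 13.3
grasp_force: 30.0
```

Run:
```python
from h import *
lev()
# rows in tool units (x=-sx,y=sy,z=-sz)
A=[0,.08,.16,.24,.32,.4,.47,.54,.61,.68,.75,.82,.88,.94]
f=lambda a:np.array([-285*np.cos(a)+31*np.sin(a),285*np.sin(a)+31*np.cos(a)])
for a,b in zip(A,A[1:]):
    d=(f(b)-f(a))/50;print(b,np.round([d[0],-d[1]],3))
```

```text
[657.  -45.1  65. ] w 13.3 gf 30 ft [ 1.7 16.7  3. ] r 120.2 j 1.548
0.08 [ 0.068 -0.454]
0.16 [ 0.104 -0.447]
0.24 [ 0.139 -0.437]
0.32 [ 0.174 -0.424]
0.4 [ 0.207 -0.409]
0.47 [ 0.207 -0.343]
0.54 [ 0.231 -0.328]
0.61 [ 0.253 -0.311]
0.68 [ 0.275 -0.293]
0.75 [ 0.294 -0.273]
0.82 [ 0.313 -0.252]
0.88 [ 0.281 -0.198]
0.94 [ 0.293 -0.181]
```

Call:
apply_moves(
  targets=[
    [-1,[0,0.1,0],[0,0,0]],
    [-1,[0,0,0],[0,0,0]],
    [-1,[0,0,0],[0,0,0]],
  ],
)

```text
t: 17.4
ee_pos: [657.0, -44.9, 64.9]
orientation: [0.14, 3.137, -0.002]
ft_force: [-2.3, -4.6, 6.2]
width: 13.2
grasp_force: 30.0
```

Call:
apply_moves(
  targets=[
    [-1,[0,0.07,-0.45],[0,0,0]],
    [-1,[0,0.1,-0.45],[0,0,0]],
    [-1,[0,0.14,-0.44],[0,0,0]],
    [-1,[0,0.17,-0.42],[0,0,0]],
    [-1,[0,0.21,-0.41],[0,0,0]],
    [-1,[0,0,0],[0,0,0]],
  ],
)

```text
t: 18.15
ee_pos: [659.7, -11.4, 174.3]
orientation: [0.139, 3.137, -0.006]
ft_force: [-1.1, -11.9, 2.7]
width: 12.9
grasp_force: 30.0
```

Call:
apply_moves(
  targets=[
    [-1,[0,0.21,-0.34],[0,0,0]],
    [-1,[0,0.23,-0.33],[0,0,0]],
    [-1,[0,0.25,-0.31],[0,0,0]],
    [-1,[0,0,0],[0,0,0]],
    [-1,[0,0.27,-0.29],[0,0,0]],
    [-1,[0,0.29,-0.27],[0,0,0]],
    [-1,[0,0.31,-0.25],[0,0,0]],
    [-1,[0,0,0],[0,0,0]],
  ],
)

```text
t: 19.15
ee_pos: [666.7, 65.1, 266.0]
orientation: [0.139, 3.135, -0.009]
ft_force: [-8.1, -15.9, 18.9]
width: 13.2
grasp_force: 30.0
```

Run:
```python
from h import *
lev(); grab('side','s2.png')
print([(np.round(d['xy']).tolist(),round(d['score'],2)) for d in ctrl.pinpoint('printed1','side')])
```

```text
[666.7  65.1 266. ] w 13.2 gf 30 ft [ -8.1 -15.9  18.9] r 106.0 j 2.563
[]
```

View pics/s2.png

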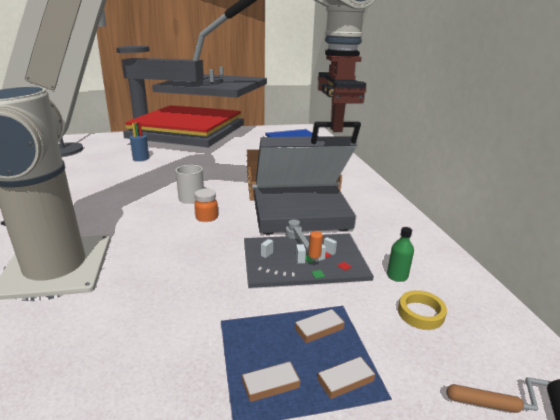

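The bed is tipped to about 0.83 rad, with the handle at (335,128) held in the gripper. I'll check the blocks from the top.

Call:
apply_moves(
  targets=[
    [-1,[0.05,-0.05,-0.06],[0,0,0]],
    [-1,[0,0.27,-0.2],[0,0,0]],
    [-1,[0,0,0],[0,0,0]],
    [-1,[0,0,0],[0,0,0]],
    [-1,[0,0,0],[0,0,0]],
  ],
)

```text
t: 19.88
ee_pos: [667.1, 78.6, 276.1]
orientation: [0.14, 3.132, -0.001]
ft_force: [7.1, -3.1, 2.1]
width: 13.1
grasp_force: 30.0
```

Run:
```python
from h import *
v=grab('top'); cv2.imwrite('pics/t2.png',cv2.resize(v['px'][60:280,60:360],None,fx=2.5,fy=2.5))
print([(np.round(d['xy']).tolist(),round(d['score'],2)) for d in ctrl.pinpoint('printed1','top')])
```

```text
[]
```

View pics/t2.png

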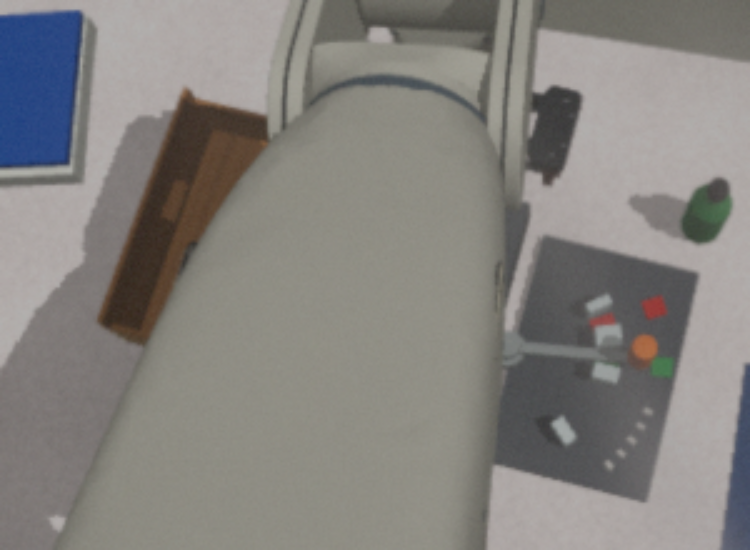

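Arm hides most of the bin; one block end shows at (185,255). I'll tip a touch further, wait, then lower.

Call:
apply_moves(
  targets=[
    [-1,[0,0.2,-0.12],[0,0,0]],
    [-1,[0,0,0],[0,0,0]],
    [-1,[0,0,0],[0,0,0]],
    [-1,[0,0,0],[0,0,0]],
    [-1,[0,0,0],[0,0,0]],
    [-1,[0,0,0],[0,0,0]],
    [-1,[0,0,0],[0,0,0]],
    [-1,[0,0,0],[0,0,0]],
  ],
)

```text
t: 20.98
ee_pos: [667.8, 88.0, 282.4]
orientation: [0.14, 3.133, -0.003]
ft_force: [4.4, -4.7, 3.3]
width: 13.1
grasp_force: 30.0
```

Run:
```python
from h import *
from scipy.optimize import brentq
lev();o=ctrl.get_obs()
f=lambda a:np.array([-285*np.cos(a)+31*np.sin(a),285*np.sin(a)+31*np.cos(a)])
z=o['ee_pos'][2]+19-53; a0=brentq(lambda a:f(a)[1]-z,0,1.0);print(a0)
A=np.linspace(a0,0,15)
for a,b in zip(A,A[1:]):
    d=(f(b)-f(a))/50;print(round(b,2),np.round([d[0],-d[1]],3))
e=f(0)-f(a0); print('total',e,'end y', o['ee_pos'][:2]+e[0]*np.array([.09,.996]))
```

```text
[667.8  88.  282.4] w 13.1 gf 30 ft [ 4.4 -4.7  3.3] r 116.0 j 2.749
0.9398602070356946
0.87 [-0.327  0.203]
0.81 [-0.312  0.225]
0.74 [-0.297  0.245]
0.67 [-0.28   0.264]
0.6 [-0.261  0.283]
0.54 [-0.242  0.299]
0.47 [-0.221  0.315]
0.4 [-0.199  0.329]
0.34 [-0.177  0.342]
0.27 [-0.154  0.353]
0.2 [-0.13   0.362]
0.13 [-0.105  0.37 ]
0.07 [-0.08   0.376]
0.0 [-0.054  0.381]
total [-141.90998556 -217.41748684] end y [655.04900516 -53.34492813]
```

Call:
apply_moves(
  targets=[
    [-1,[0,-0.31,0.2],[0,0,0]],
    [-1,[0,-0.29,0.22],[0,0,0]],
    [-1,[0,-0.28,0.245],[0,0,0]],
    [-1,[0,-0.265,0.265],[0,0,0]],
    [-1,[0,-0.245,0.28],[0,0,0]],
    [-1,[0,-0.23,0.3],[0,0,0]],
    [-1,[0,-0.21,0.315],[0,0,0]],
    [-1,[0,0,0],[0,0,0]],
  ],
)

```text
t: 21.98
ee_pos: [658.8, -3.4, 188.8]
orientation: [0.141, 3.136, -0.001]
ft_force: [5.1, -3.4, -0.7]
width: 13.1
grasp_force: 30.1
```

Call:
apply_moves(
  targets=[
    [-1,[0,-0.19,0.33],[0,0,0]],
    [-1,[0,-0.165,0.34],[0,0,0]],
    [-1,[0,-0.145,0.35],[0,0,0]],
    [-1,[0,-0.12,0.36],[0,0,0]],
    [-1,[0,0,0],[0,0,0]],
  ],
)

```text
t: 22.6
ee_pos: [655.9, -34.3, 118.7]
orientation: [0.141, 3.136, -0.001]
ft_force: [5.9, -4.5, -1.4]
width: 13.2
grasp_force: 29.9
```

Remaining: z 118.7→65 (1.07), y −10 (−0.21).

Call:
apply_moves(
  targets=[
    [-1,[0,-0.09,0.36],[0,0,0]],
    [-1,[0,-0.07,0.36],[0,0,0]],
    [-1,[0,-0.05,0.25],[0,0,0]],
    [-1,[0,0,0.1],[0,0,0]],
    [-1,[0,0,0],[0,0,0]],
  ],
)

```text
t: 23.22
ee_pos: [654.6, -44.7, 66.1]
orientation: [0.14, 3.136, -0.002]
ft_force: [5.1, -6.7, -0.7]
width: 13.3
grasp_force: 30.0
```

Call:
apply_moves(
  targets=[
    [0,[0,0,0],[0,0,0]],
    [0,[0,0,0],[0,0,0]],
    [0,[0,0,0],[0,0,0]],
    [0,[0,0,0],[0,0,0]],
    [0,[0,0,0],[0,0,0]],
    [0,[0,0,-0.6],[0,0,0]],
    [0,[0,0,-1],[0,0,0]],
    [1,[0,0,-1],[0,0,0]],
  ],
)

```text
t: 24.22
ee_pos: [653.6, -43.1, 198.0]
orientation: [-0.14, -3.138, -0.0]
ft_force: [0.3, -0.5, 0.2]
width: 50.6
grasp_force: 0.0
```

Call:
apply_moves(
  targets=[
    [1,[0,-0.7,-0.9],[0,0,0]],
    [1,[0,-0.8,-0.9],[0,0,0]],
    [1,[0,-0.9,0],[0,0,0]],
    [1,[0,-0.9,0],[0,0,0]],
    [1,[0,-0.9,0],[0,0,0]],
    [1,[0,-0.9,0],[0,0,0]],
    [1,[0,-0.9,0],[0,0,0]],
    [1,[0,0,0],[0,0,0]],
  ],
)

```text
t: 25.22
ee_pos: [626.3, -344.9, 286.6]
orientation: [-0.146, -3.138, 0.001]
ft_force: [-0.2, 0.6, -0.2]
width: 88.0
grasp_force: 0.0
```

Run:
```python
from h import *
import pickle
lev()
v=grab('top'); cv2.imwrite('pics/t3.png',cv2.resize(v['px'][60:320,80:460],None,fx=2,fy=2))
w=grab('wrist','w5.png'); s=grab('side')
for c in('top','side','wrist'):
  for n in('printed1','blank1','bed_pad'):
    print(c,n,[(np.round(d['xy'],1).tolist(),round(d['score'],2)) for d in ctrl.pinpoint(n,c)])
o,x=pickle.load(open('o3.pkl','rb'))
bl=[d['xy'] for d in ctrl.pinpoint('blank1','wrist') if d['score']>.5]
print('wrist blank at z2',[np.round(atz(w,b,2),1).tolist() for b in bl])
print('top blank at z2',[np.round(atz(v,d['xy'],2),1).tolist() for d in ctrl.pinpoint('blank1','top')])
print('bed handle',[(d['xy'],d['score']) for d in ctrl.pinpoint('bed_handle','top')])
```

```text
[ 626.3 -344.9  286.6] w 88.0 gf 0 ft [-0.2  0.6 -0.2] r 382.8 j 0.844
top printed1 [([173.1, 182.2], 0.79), ([156.1, 175.9], 0.62), ([185.7, 148.2], 0.55)]
top blank1 [([374.2, 229.5], 0.79)]
top bed_pad [([228.7, 175.0], 0.97), ([173.6, 180.4], 0.29), ([344.3, 149.8], 0.26)]
side printed1 [([294.9, 209.0], 0.68), ([317.3, 235.4], 0.53)]
side blank1 [([269.9, 383.1], 0.8), ([344.6, 378.3], 0.68), ([319.4, 328.6], 0.56)]
side bed_pad [([300.4, 194.2], 0.63)]
wrist printed1 [([502.3, 175.5], 0.53), ([415.7, 254.1], 0.37)]
wrist blank1 [([226.6, 120.9], 0.83), ([224.8, 20.8], 0.63), ([319.9, 104.4], 0.58)]
wrist bed_pad []
wrist blank at z2 [[544.6, -407.2, 2.0], [425.5, -394.9, 2.0], [535.3, -287.0, 2.0]]
top blank at z2 [[537.9, -291.2, 2.0]]
bed handle [([296.6, 162.6], 0.57)]
```

View pics/t3.png

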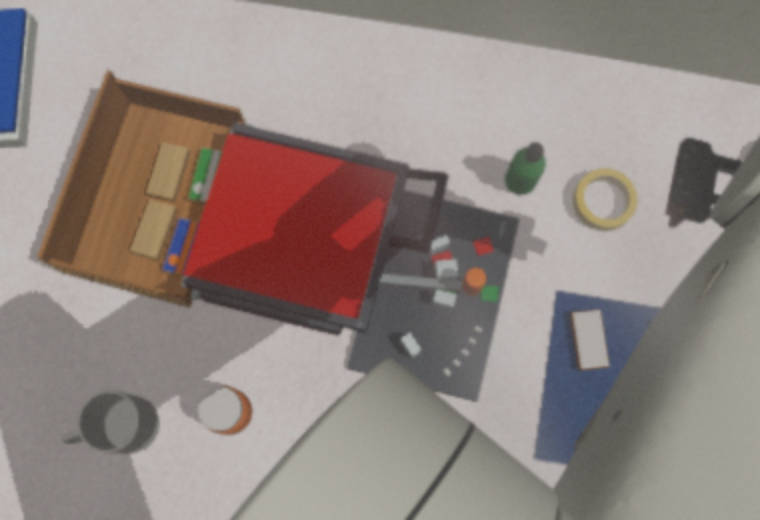

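Pad is empty and the bed is down. All four blocks are in the bin (crop 167,170; 153,228; 202,175; 177,245), two of them tilted near the lip. Next I'll measure the blanks.

```bash
cat >> h.py <<'E'
def blanks(v,cam='wrist',z=18,th=.4):
    hsv=cv2.cvtColor(v['px'],cv2.COLOR_BGR2HSV);out=[]
    for d in ctrl.masks_of('blank1',cam):
        if d['score']<th: continue
        m=(d['region']&(hsv[...,1]<60)&(hsv[...,2]>90)).astype(np.uint8)
        n,l,st,_=cv2.connectedComponentsWithStats(m)
        if n<2: continue
        k=1+np.argmax(st[1:,4]); c=cv2.findContours((l==k).astype(np.uint8),cv2.RETR_EXTERNAL,cv2.CHAIN_APPROX_NONE)[0][0][:,0]
        p=np.array([atz(v,q,z)[:2] for q in c],np.float32)
        r=cv2.minAreaRect(p);b=cv2.boxPoints(r);e=b[1]-b[0] if np.linalg.norm(b[1]-b[0])>np.linalg.norm(b[2]-b[1]) else b[2]-b[1]
        print(round(d['score'],2),'ctr',np.round(r[0],1),'size',np.round(sorted(r[1]),1),'longaxis',round(np.degrees(np.arctan2(e[1],e[0]))%180,1),'bbox',np.round(d['bbox']))
        out.append((r[0],np.degrees(np.arctan2(e[1],e[0]))%180))
    return out
E
python3 - <<'E'
from h import *
w=grab('wrist'); s=grab('side'); blanks(w)
for a,b in [((226.6,120.9),(344.6,378.3)),((224.8,20.8),(269.9,383.1)),((319.9,104.4),(319.4,328.6))]: print(*tri([(w,a),(s,b)]))
print(np.round(ctrl.get_obs()['qpos'],2))
E
```

```text
0.97 ctr [ 541.8 -408.2] size [41.9 80.8] longaxis 11.8 bbox [199.  82. 252. 153.]
0.92 ctr [ 433.6 -391.8] size [41.6 64. ] longaxis 8.7 bbox [201.   0. 252.  57.]
0.61 ctr [ 534.7 -288.8] size [41.  80.7] longaxis 14.6 bbox [292.  65. 343. 138.]
[ 544.21910579 -405.75691647    2.68344776] [1.3535619596875128, 1.3535619596872135]
[ 425.87534838 -393.67567324    4.26768182] [1.0625122728414926, 1.0625122728413696]
[ 536.48673215 -286.19308681   -1.19944423] [0.9110530655701171, 0.9110530655700592]
[-0.52  0.5   1.35  0.    1.29 -2.  ]
```

View pics/w5.png

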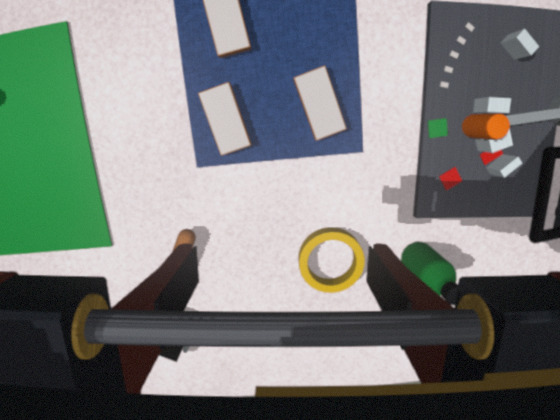

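The three blanks are measured: wrist pixels (225,118), (227,25), (320,103), sizes 41×81, undersides at z≈2. I'll pick up the third one first.

Run:
```python
from h import *
plan((535.5,-288,70),194.5)
```

```text
pos [ 627.1 -342.   286.9] w 87.7 turn [ 0.    -0.    -0.218] rows 1.847049016720797 | shift units after turn [1.504 1.504 4.338] before [1.922 0.912 4.338]
```

Call:
apply_moves(
  targets=[
    [1,[0,0,0.2],[0,0,-0.109]],
    [1,[0,0,0.2],[0,0,-0.109]],
    [1,[0.5,0.5,0.7],[0,0,0]],
    [1,[0.5,0.5,0.7],[0,0,0]],
    [1,[0.5,0.5,0.7],[0,0,0]],
    [1,[0,0,0.8],[0,0,0]],
    [1,[0,0,0.8],[0,0,0]],
    [1,[0,0,0],[0,0,0]],
  ],
)

```text
t: 27.12
ee_pos: [533.8, -287.1, 79.4]
orientation: [0.396, -3.112, -0.005]
ft_force: [0.6, -0.5, 0.8]
width: 87.8
grasp_force: 0.0
```

Run:
```python
from h import *
plan((535.5,-288,4.5),194.5)
t=grab('top')
for n in ('top','wrist'): print([(np.round(atz(t,d['xy'],2),1).tolist() if n=='top' else d['xy'],round(d['score'],2)) for d in ctrl.pinpoint('blank1',n)])
grab('wrist','w6.png')
```

```text
pos [ 533.8 -287.1   79.4] w 87.8 turn [ 0.003 -0.003 -0.   ] rows 0.02257868883748862 | shift units after turn [-0.029 -0.026  1.498] before [-0.035 -0.032  1.498]
[([534.4, -294.2, 2.0], 0.45)]
[([227.0, 21.7], 0.86), ([317.5, 101.5], 0.76), ([223.0, 117.6], 0.62)]
```

View pics/w6.png

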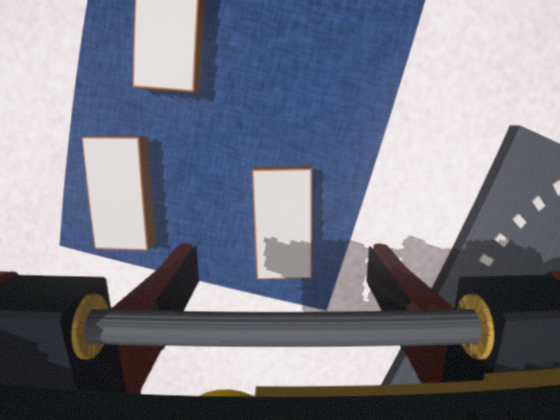

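Blank is centred between the fingers at about (283,223). Checking its position.

Run:
```python
from h import *
w=grab('wrist'); blanks(w); print(np.round(atz(w,(282,223),18),1))
plan(atz(w,(282,223),18)-[0,0,13.5],194.5)
```

```text
0.6 ctr [ 535.4 -289. ] size [39.5 79. ] longaxis 15.7 bbox [256. 164. 312. 278.]
0.58 ctr [ 437.8 -391.8] size [39.3 53.7] longaxis 8.9 bbox [134.   1. 204.  96.]
[ 533.5 -290.1   18. ]
pos [ 536.8 -288.8   83.7] w 87.9 turn [-0.001  0.001  0.   ] rows 0.011284876503505913 | shift units after turn [ 0.072 -0.01   1.584] before [ 0.075 -0.007  1.584]
```

Call:
apply_moves(
  targets=[
    [1,[0.03,0,0.5],[0,0,0]],
    [1,[0,0,0.5],[0,0,0]],
    [1,[0,0,0.4],[0,0,0]],
    [1,[0,0,0],[0,0,0]],
    [1,[0,0,0],[0,0,0]],
  ],
)

```text
t: 28.05
ee_pos: [534.8, -288.8, 12.7]
orientation: [-0.396, 3.116, -0.001]
ft_force: [-0.5, -0.4, -0.2]
width: 87.8
grasp_force: 0.0
```

Call:
apply_moves(
  targets=[
    [1,[0,0,0.16],[0,0,0]],
    [-1,[0,0,0],[0,0,0]],
    [-1,[0,0,0],[0,0,0]],
    [-1,[0,0,0],[0,0,0]],
    [-1,[0,0,0],[0,0,0]],
    [-1,[0,0,0],[0,0,0]],
    [-1,[0,0,0],[0,0,0]],
    [-1,[0,0,0],[0,0,0]],
  ],
)

```text
t: 29.05
ee_pos: [534.3, -288.6, 4.0]
orientation: [-0.397, 3.116, -0.0]
ft_force: [0.0, 0.3, 0.6]
width: 40.0
grasp_force: 29.9
```

Call:
apply_moves(
  targets=[
    [-1,[0,0,0],[0,0,0]],
    [-1,[0,0,-0.4],[0,0,0]],
    [-1,[0,0,-0.8],[0,0,0]],
    [-1,[0,0,-0.8],[0,0,0]],
    [-1,[0,0,-0.8],[0,0,0]],
    [-1,[0,0,0],[0,0,0]],
    [-1,[0,0,0],[0,0,0]],
  ],
)

```text
t: 29.92
ee_pos: [534.0, -288.3, 144.2]
orientation: [-0.397, 3.116, -0.0]
ft_force: [0.5, -0.5, -1.2]
width: 39.6
grasp_force: 29.9
```

Run:
```python
from h import *
lev()
plan((617,196,145),175)
```

```text
[ 534.  -288.3  144.2] w 39.6 gf 30 ft [ 0.5 -0.5 -1.2] r 323.0 j 0.586
pos [ 534.  -288.3  144.2] w 39.6 turn [-0.     0.     0.217] rows 1.8370893116617273 | shift units after turn [-0.81   9.794 -0.016] before [-4.035  8.961 -0.016]
```

Call:
apply_moves(
  targets=[
    [-1,[0,0,0],[0,0,0.109]],
    [-1,[0,0,0],[0,0,0.108]],
    [-1,[-0.07,0.8,0],[0,0,0]],
    [-1,[-0.07,0.8,0],[0,0,0]],
    [-1,[-0.07,0.8,0],[0,0,0]],
    [-1,[-0.07,0.8,0],[0,0,0]],
    [-1,[-0.07,0.8,0],[0,0,0]],
    [-1,[-0.07,0.8,0],[0,0,0]],
  ],
)

```text
t: 30.92
ee_pos: [575.2, -49.9, 142.3]
orientation: [-0.138, -3.135, -0.0]
ft_force: [1.1, -0.7, -0.0]
width: 39.7
grasp_force: 29.9
```

Call:
apply_moves(
  targets=[
    [-1,[-0.07,0.8,0],[0,0,0]],
    [-1,[-0.07,0.8,0],[0,0,0]],
    [-1,[-0.07,0.8,0],[0,0,0]],
    [-1,[-0.07,0.8,0],[0,0,0]],
    [-1,[-0.07,0.8,0],[0,0,0]],
    [-1,[-0.07,0.8,0],[0,0,0]],
    [-1,[0,0,0],[0,0,0]],
    [-1,[0,0,0],[0,0,0]],
  ],
)

```text
t: 31.92
ee_pos: [617.1, 185.3, 142.5]
orientation: [-0.137, -3.136, 0.002]
ft_force: [-0.2, 0.2, -0.3]
width: 39.7
grasp_force: 29.9
```

Run:
```python
from h import *
plan((617,196,73.5),175)
w=grab('wrist','w7.png')
for n in('bed_pad','bed_hinge'): print(n,[(np.round(atz(w,d['xy'],z),1).tolist(),round(d['score'],2)) for z in [70 if n=='bed_pad' else 54] for d in ctrl.pinpoint(n,'wrist')])
```

```text
pos [617.1 185.3 142.5] w 39.7 turn [-0.001 -0.002  0.   ] rows 0.014073612702244099 | shift units after turn [0.02  0.212 1.38 ] before [0.016 0.214 1.38 ]
bed_pad [([612.3, 128.3, 70.0], 0.86)]
bed_hinge [([619.9, 243.3, 54.0], 0.88)]
```

View pics/w7.png

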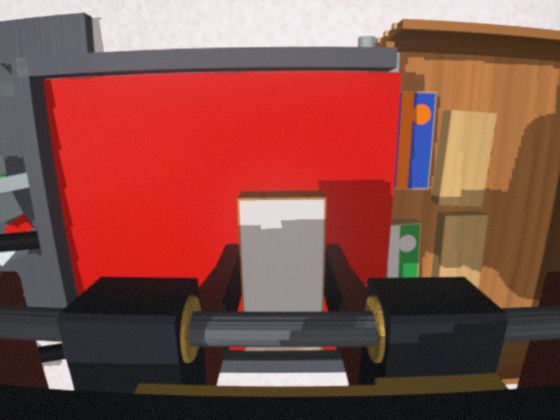

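The blank is held square over the pad at (282,260), and all four printed blocks lie in the bin at (415,140), (405,250), (465,155), (460,245). Lowering.

Call:
apply_moves(
  targets=[
    [-1,[0,0.2,0.5],[0,0,0]],
    [-1,[0,0,0.4],[0,0,0]],
    [-1,[0,0,0.3],[0,0,0]],
    [-1,[0,0,0.1],[0,0,0]],
    [-1,[0,0,0],[0,0,0]],
    [-1,[0,0,0],[0,0,0]],
  ],
)

```text
t: 32.83
ee_pos: [619.6, 196.0, 79.6]
orientation: [0.138, 3.137, 0.001]
ft_force: [-0.8, 0.4, -0.2]
width: 39.7
grasp_force: 29.9
```

Call:
apply_moves(
  targets=[
    [-1,[0,0,0.06],[0,0,0]],
    [-1,[0,0,0.05],[0,0,0]],
    [-1,[0,0,0],[0,0,0]],
    [-1,[0,0,0],[0,0,0]],
  ],
)

```text
t: 33.33
ee_pos: [619.0, 195.9, 73.4]
orientation: [0.137, 3.139, -0.0]
ft_force: [-0.2, 0.4, -0.5]
width: 40.0
grasp_force: 29.9
```

Call:
apply_moves(
  targets=[
    [-1,[0,0,0.03],[0,0,0]],
    [-1,[0,0,0],[0,0,0]],
    [0.15,[0,0,0],[0,0,0]],
    [0.15,[0,0,0],[0,0,0]],
    [0.15,[0,0,0],[0,0,0]],
    [0.15,[0,0,-0.3],[0,0,0]],
    [0.15,[0,0,-0.7],[0,0,0]],
    [0.15,[0,0,-0.7],[0,0,0]],
  ],
)

```text
t: 34.33
ee_pos: [619.0, 195.9, 158.7]
orientation: [0.138, 3.138, 0.0]
ft_force: [-0.0, -0.5, 0.1]
width: 50.4
grasp_force: 0.0
```

Run:
```python
from h import *
lev(); w=grab('wrist'); blanks(w,z=86,th=.2)
t=grab('top'); print([(np.round(atz(t,d['xy'],2),1).tolist(),round(d['score'],2)) for d in ctrl.pinpoint('blank1','top')])
plan((543,-407,145),191.8)
```

```text
[619.  195.9 158.7] w 50.4 gf 0 ft [-0.  -0.5  0.1] r 171.4 j 3.51
0.58 ctr [620.3 195.6] size [38.4 78.4] longaxis 175.9 bbox [256. 169. 312. 277.]
[([544.4, -411.9, 2.0], 0.84), ([420.5, -395.8, 2.0], 0.79), ([645.4, 211.8, 2.0], 0.63)]
pos [619.5 196.  158.2] w 50.2 turn [ 0.     0.001 -0.187] rows 1.5842806236253988 | shift units after turn [  3.963 -11.493   0.264] before [  0.468 -12.148   0.254]
```

Call:
apply_moves(
  targets=[
    [1,[0.03,-0.87,0],[0,0,0]],
    [1,[0.03,-0.87,0],[0,0,0]],
    [1,[0.03,-0.87,0],[0,0,0]],
    [1,[0.03,-0.87,0],[0,0,0]],
    [1,[0.03,-0.87,0],[0,0,0]],
    [1,[0.03,-0.87,0],[0,0,0]],
    [1,[0.03,-0.87,0],[0,0,0]],
    [1,[0.03,-0.87,0],[0,0,0]],
  ],
)

```text
t: 35.52
ee_pos: [575.4, -150.8, 155.6]
orientation: [-0.137, -3.136, -0.001]
ft_force: [0.4, 0.2, 0.6]
width: 87.8
grasp_force: 0.0
```

Call:
apply_moves(
  targets=[
    [1,[0.03,-0.87,0],[0,0,0]],
    [1,[0.03,-0.87,0],[0,0,0]],
    [1,[0.03,-0.87,0],[0,0,0]],
    [1,[0.03,-0.87,0],[0,0,0]],
    [1,[0.03,-0.87,0],[0,0,0]],
    [1,[0.03,-0.87,0],[0,0,-0.094]],
    [1,[0,0,0.7],[0,0,-0.094]],
    [1,[0,0,0],[0,0,0]],
  ],
)

```text
t: 36.52
ee_pos: [542.1, -407.5, 117.9]
orientation: [0.321, -3.119, -0.009]
ft_force: [-0.3, 1.0, -0.2]
width: 87.8
grasp_force: 0.0
```

Call:
apply_moves(
  targets=[
    [1,[0,0,0.4],[0,0,0]],
    [1,[0,0,0],[0,0,0]],
  ],
)

```text
t: 36.78
ee_pos: [544.2, -407.7, 100.4]
orientation: [0.324, -3.123, -0.003]
ft_force: [-0.5, -0.1, 0.1]
width: 87.9
grasp_force: 0.0
```

Run:
```python
from h import *
w=grab('wrist'); b=blanks(w)
if b: plan((*b[0][0],4),180+b[0][1])
```

```text
0.56 ctr [ 543.2 -408.3] size [39.3 78.9] longaxis 13.7 bbox [253. 165. 310. 270.]
0.55 ctr [ 425.  -393.2] size [38.5 79.2] longaxis 8.9 bbox [307.   3. 372. 123.]
pos [ 545.1 -408.5  102.1] w 87.8 turn [ 0.   -0.   -0.02] rows 0.17175194795981727 | shift units after turn [0.036 0.013 1.962] before [0.036 0.012 1.962]
```

Call:
apply_moves(
  targets=[
    [1,[0.03,0,0.5],[0,0,-0.02]],
    [1,[0,0,0.5],[0,0,0]],
    [1,[0,0,0.5],[0,0,0]],
    [1,[0,0,0.3],[0,0,0]],
    [1,[0,0,0],[0,0,0]],
    [1,[0,0,0],[0,0,0]],
  ],
)

```text
t: 37.62
ee_pos: [544.0, -409.7, 13.0]
orientation: [-0.374, 3.118, -0.002]
ft_force: [0.7, 0.2, 0.1]
width: 87.6
grasp_force: 0.0
```

Call:
apply_moves(
  targets=[
    [1,[0,0,0.17],[0,0,0]],
    [-1,[0,0,0],[0,0,0]],
    [-1,[0,0,0],[0,0,0]],
    [-1,[0,0,0],[0,0,0]],
    [-1,[0,0,0],[0,0,0]],
    [-1,[0,0,0],[0,0,0]],
    [-1,[0,0,0],[0,0,0]],
    [-1,[0,0,0],[0,0,0]],
  ],
)

```text
t: 38.62
ee_pos: [543.4, -409.2, 3.5]
orientation: [-0.375, 3.119, 0.0]
ft_force: [-0.3, -0.1, 1.0]
width: 40.0
grasp_force: 30.0
```

Call:
apply_moves(
  targets=[
    [-1,[0,0,0],[0,0,0]],
    [-1,[0,0,-0.4],[0,0,0]],
    [-1,[0,0,-0.8],[0,0,0]],
    [-1,[0,0,-0.8],[0,0,0]],
    [-1,[0,0,-0.8],[0,0,0]],
    [-1,[0,0,0],[0,0,0]],
    [-1,[0,0,0],[0,0,0]],
  ],
)

```text
t: 39.5
ee_pos: [543.0, -409.0, 143.7]
orientation: [-0.375, 3.119, -0.0]
ft_force: [-0.1, -0.3, -0.3]
width: 39.8
grasp_force: 30.0
```

Run:
```python
from h import *
lev()
plan((612.5,131,145),175)
```

```text
[ 543.  -409.   143.7] w 39.8 gf 30 ft [-0.1 -0.3 -0.3] r 442.7 j 0.634
pos [ 543.  -409.   143.7] w 39.8 turn [-0.     0.     0.208] rows 1.7608900422267315 | shift units after turn [-0.442 10.88  -0.026] before [-3.908 10.164 -0.027]
```

Call:
apply_moves(
  targets=[
    [-1,[0,0,0],[0,0,0.104]],
    [-1,[0,0,0],[0,0,0.104]],
    [-1,[-0.03,0.78,0],[0,0,0]],
    [-1,[-0.03,0.78,0],[0,0,0]],
    [-1,[-0.03,0.78,0],[0,0,0]],
    [-1,[-0.03,0.78,0],[0,0,0]],
    [-1,[-0.03,0.78,0],[0,0,0]],
    [-1,[-0.03,0.78,0],[0,0,0]],
  ],
)

```text
t: 40.5
ee_pos: [571.7, -175.3, 141.8]
orientation: [-0.138, -3.136, -0.001]
ft_force: [0.3, -0.9, -0.1]
width: 39.4
grasp_force: 30.0
```

Call:
apply_moves(
  targets=[
    [-1,[-0.03,0.78,0],[0,0,0]],
    [-1,[-0.03,0.78,0],[0,0,0]],
    [-1,[-0.03,0.78,0],[0,0,0]],
    [-1,[-0.03,0.78,0],[0,0,0]],
    [-1,[-0.03,0.78,0],[0,0,0]],
    [-1,[-0.03,0.78,0],[0,0,0]],
    [-1,[-0.03,0.78,0],[0,0,0]],
    [-1,[-0.03,0.7,0],[0,0,0]],
  ],
)

```text
t: 41.5
ee_pos: [610.6, 130.1, 141.7]
orientation: [-0.137, -3.136, 0.001]
ft_force: [0.6, -0.4, -0.2]
width: 40.0
grasp_force: 30.0
```

Call:
apply_moves(
  targets=[
    [-1,[0,0,0],[0,0,0]],
    [-1,[0,0,0],[0,0,0]],
  ],
)

```text
t: 41.75
ee_pos: [610.7, 128.3, 142.2]
orientation: [-0.137, -3.136, 0.001]
ft_force: [-0.6, -0.6, 0.6]
width: 39.6
grasp_force: 30.0
```

Run:
```python
from h import *
lev()
plan((612.5,131,73),175)
w=grab('wrist'); blanks(w,z=86,th=.2)
```

```text
[610.7 128.3 142.2] w 39.6 gf 30 ft [-0.6 -0.6  0.6] r 105.3 j 3.385
pos [610.7 128.3 142.2] w 39.6 turn [-0.001 -0.001  0.   ] rows 0.012511660124805628 | shift units after turn [-0.031  0.057  1.384] before [-0.034  0.058  1.384]
0.96 ctr [617.8 195.5] size [38.1 74.1] longaxis 175.7 bbox [348. 174. 417. 283.]
0.86 ctr [628.5 126.3] size [56.4 83.5] longaxis 175.0 bbox [240. 189. 327. 350.]
```

Call:
apply_moves(
  targets=[
    [-1,[-0.03,0,0.4],[0,0,0]],
    [-1,[0,0,0.4],[0,0,0]],
    [-1,[0,0,0.3],[0,0,0]],
    [-1,[0,0,0.2],[0,0,0]],
    [-1,[0,0,0.08],[0,0,0]],
    [-1,[0,0,0],[0,0,0]],
    [-1,[0,0,0],[0,0,0]],
  ],
)

```text
t: 42.72
ee_pos: [613.6, 128.9, 75.0]
orientation: [0.137, 3.138, 0.0]
ft_force: [-0.6, 0.4, -0.6]
width: 39.9
grasp_force: 30.0
```

Call:
apply_moves(
  targets=[
    [-1,[0,0,0.05],[0,0,0]],
    [-1,[0,0,0],[0,0,0]],
    [0.15,[0,0,0],[0,0,0]],
    [0.15,[0,0,0],[0,0,0]],
    [0.15,[0,0,0],[0,0,0]],
    [0.15,[0,0,-0.3],[0,0,0]],
    [0.15,[0,0,-0.7],[0,0,0]],
    [0.15,[0,0,-0.7],[0,0,0]],
  ],
)

```text
t: 43.72
ee_pos: [613.2, 128.8, 158.7]
orientation: [0.138, 3.138, 0.0]
ft_force: [0.8, 0.3, 0.2]
width: 50.4
grasp_force: 0.0
```

Run:
```python
from h import *
lev(); w=grab('wrist'); blanks(w,z=86,th=.2)
t=grab('top'); print([(np.round(atz(t,d['xy'],2),1).tolist(),round(d['score'],2)) for d in ctrl.pinpoint('blank1','top')])
plan((425,-393,155),189)
```

```text
[613.2 128.8 158.7] w 50.4 gf 0 ft [0.8 0.3 0.2] r 106.8 j 3.365
0.96 ctr [620.4 196.3] size [38.6 78.5] longaxis 175.9 bbox [343. 168. 406. 274.]
0.79 ctr [613.8 128.4] size [38.6 78.5] longaxis 175.0 bbox [254. 164. 312. 277.]
[([419.8, -393.1, 2.0], 0.79), ([635.8, 128.0, 2.0], 0.66), ([631.2, 142.1, 2.0], 0.55)]
pos [613.6 128.8 158.2] w 50.6 turn [ 0.     0.001 -0.156] rows 1.320234646469848 | shift units after turn [ 5.358 -9.718  0.063] before [  2.844 -10.727   0.052]
```

Call:
apply_moves(
  targets=[
    [1,[0.2,-0.77,0],[0,0,0]],
    [1,[0.2,-0.77,0],[0,0,0]],
    [1,[0.2,-0.77,0],[0,0,0]],
    [1,[0.2,-0.77,0],[0,0,0]],
    [1,[0.2,-0.77,0],[0,0,0]],
    [1,[0.2,-0.77,0],[0,0,0]],
    [1,[0.2,-0.77,0],[0,0,0]],
    [1,[0.2,-0.77,0],[0,0,0]],
  ],
)

```text
t: 44.92
ee_pos: [505.1, -171.9, 155.8]
orientation: [-0.137, -3.136, -0.001]
ft_force: [0.2, -0.0, 0.0]
width: 88.1
grasp_force: 0.0
```

Call:
apply_moves(
  targets=[
    [1,[0.2,-0.77,0],[0,0,0]],
    [1,[0.2,-0.77,0],[0,0,0]],
    [1,[0.2,-0.77,0],[0,0,0]],
    [1,[0.2,-0.77,0],[0,0,0]],
    [1,[0.2,-0.77,0],[0,0,0]],
    [1,[0.2,-0.77,0],[0,0,-0.07]],
    [1,[0,0,0.6],[0,0,-0.07]],
    [1,[0,0,0.5],[0,0,0]],
  ],
)

```text
t: 45.92
ee_pos: [425.3, -395.9, 100.0]
orientation: [0.207, -3.133, -0.003]
ft_force: [0.3, -0.6, -0.1]
width: 87.3
grasp_force: 0.0
```

Call:
apply_moves(
  targets=[
    [1,[0,0,0],[0,0,0]],
    [1,[0,0,0],[0,0,0]],
  ],
)

```text
t: 46.18
ee_pos: [426.6, -395.8, 102.0]
orientation: [0.208, -3.134, -0.001]
ft_force: [-0.3, 0.2, 0.6]
width: 87.8
grasp_force: 0.0
```

Run:
```python
from h import *
w=grab('wrist'); b=blanks(w)
if b: plan((*b[0][0],4),188)
print(ctrl.get_obs()['qpos'])
```

```text
0.63 ctr [ 425.8 -393. ] size [38.8 78.9] longaxis 9.5 bbox [256. 167. 315. 271.]
pos [ 427.1 -396.2  102.8] w 88.1 turn [-0.001  0.001 -0.005] rows 0.03854481664029831 | shift units after turn [0.018 0.067 1.976] before [0.02  0.069 1.976]
[-7.68357568e-01  5.22419170e-01  1.80070977e+00 -3.47188701e-05
  8.17074763e-01 -2.47161206e+00]
```

Call:
apply_moves(
  targets=[
    [1,[0.02,0.06,0.5],[0,0,0]],
    [1,[0,0,0.5],[0,0,0]],
    [1,[0,0,0.5],[0,0,0]],
    [1,[0,0,0.3],[0,0,0]],
    [1,[0,0,0],[0,0,0]],
    [1,[0,0,0],[0,0,0]],
  ],
)

```text
t: 47.02
ee_pos: [425.8, -393.6, 12.9]
orientation: [-0.208, 3.134, -0.002]
ft_force: [0.2, -0.4, -0.0]
width: 88.1
grasp_force: 0.0
```

Call:
apply_moves(
  targets=[
    [1,[0,0,0.17],[0,0,0]],
    [-1,[0,0,0],[0,0,0]],
    [-1,[0,0,0],[0,0,0]],
    [-1,[0,0,0],[0,0,0]],
    [-1,[0,0,0],[0,0,0]],
    [-1,[0,0,0],[0,0,0]],
    [-1,[0,0,0],[0,0,0]],
    [-1,[0,0,0],[0,0,0]],
  ],
)

```text
t: 48.02
ee_pos: [425.2, -393.1, 3.5]
orientation: [-0.208, 3.135, -0.0]
ft_force: [0.4, 1.0, 1.2]
width: 39.8
grasp_force: 29.9
```

Call:
apply_moves(
  targets=[
    [-1,[0,0,0],[0,0,0]],
    [-1,[0,0,-0.4],[0,0,0]],
    [-1,[0,0,-0.8],[0,0,0]],
    [-1,[0,0,-0.8],[0,0,0]],
    [-1,[0,0,-0.8],[0,0,0]],
    [-1,[0,0,0],[0,0,0]],
    [-1,[0,0,0],[0,0,0]],
  ],
)

```text
t: 48.9
ee_pos: [424.9, -392.9, 143.7]
orientation: [-0.208, 3.135, -0.0]
ft_force: [0.5, -0.4, -0.6]
width: 39.8
grasp_force: 29.9
```

Run:
```python
from h import *
lev()
plan((607,65,145),175)
```

```text
[ 424.9 -392.9  143.7] w 39.8 gf 30 ft [ 0.5 -0.4 -0.6] r 448.6 j 0.366
pos [ 424.9 -392.9  143.7] w 39.8 turn [-0.    0.    0.14] rows 1.184255482101682 | shift units after turn [-2.83   9.44  -0.025] before [-4.818  8.597 -0.026]
```

Call:
apply_moves(
  targets=[
    [-1,[0,0,0],[0,0,0.07]],
    [-1,[0,0,0],[0,0,0.07]],
    [-1,[-0.235,0.79,0],[0,0,0]],
    [-1,[-0.235,0.79,0],[0,0,0]],
    [-1,[-0.235,0.79,0],[0,0,0]],
    [-1,[-0.235,0.79,0],[0,0,0]],
    [-1,[-0.235,0.79,0],[0,0,0]],
    [-1,[-0.235,0.79,0],[0,0,0]],
  ],
)

```text
t: 49.9
ee_pos: [515.4, -161.6, 141.9]
orientation: [-0.138, -3.136, -0.001]
ft_force: [-0.7, 0.2, -0.1]
width: 39.8
grasp_force: 29.9
```

Call:
apply_moves(
  targets=[
    [-1,[-0.235,0.79,0],[0,0,0]],
    [-1,[-0.235,0.79,0],[0,0,0]],
    [-1,[-0.235,0.79,0],[0,0,0]],
    [-1,[-0.235,0.79,0],[0,0,0]],
    [-1,[-0.235,0.79,0],[0,0,0]],
    [-1,[-0.235,0.79,0],[0,0,0]],
    [-1,[0,0,0],[0,0,0]],
    [-1,[0,0,0],[0,0,0]],
  ],
)

```text
t: 50.9
ee_pos: [605.8, 66.4, 142.1]
orientation: [-0.137, -3.136, 0.001]
ft_force: [-0.5, -0.2, 0.5]
width: 40.0
grasp_force: 29.9
```

Run:
```python
from h import *
lev()
plan((607,64,73),175)
w=grab('wrist'); blanks(w,z=86,th=.2)
```

```text
[605.8  66.4 142.1] w 40.0 gf 30 ft [-0.5 -0.2  0.5] r 52.2 j 2.948
pos [605.8  66.4 142.1] w 40.0 turn [-0.001 -0.002  0.   ] rows 0.01521626239438639 | shift units after turn [-0.027 -0.045  1.382] before [-0.031 -0.044  1.381]
0.74 ctr [623.7  64.2] size [56.3 82.5] longaxis 176.0 bbox [235. 193. 326. 351.]
0.7 ctr [619.7 195.4] size [38.3 78. ] longaxis 175.6 bbox [428. 175. 505. 284.]
0.68 ctr [612.  128.4] size [38.3 75. ] longaxis 174.9 bbox [343. 172. 409. 284.]
```

Call:
apply_moves(
  targets=[
    [-1,[-0.03,0,0.4],[0,0,0]],
    [-1,[0,0,0.4],[0,0,0]],
    [-1,[0,0,0.3],[0,0,0]],
    [-1,[0,0,0.2],[0,0,0]],
    [-1,[0,0,0.08],[0,0,0]],
    [-1,[0,0,0],[0,0,0]],
    [-1,[0,0,0],[0,0,0]],
  ],
)

```text
t: 51.88
ee_pos: [609.1, 66.7, 75.0]
orientation: [0.137, 3.138, 0.0]
ft_force: [-0.3, 0.3, -0.4]
width: 39.3
grasp_force: 29.9
```

Call:
apply_moves(
  targets=[
    [-1,[0,0,0.05],[0,0,0]],
    [-1,[0,0,0],[0,0,0]],
    [0.15,[0,0,0],[0,0,0]],
    [0.15,[0,0,0],[0,0,0]],
    [0.15,[0,0,0],[0,0,0]],
    [0.15,[0,0,-0.3],[0,0,0]],
    [0.15,[0,0,-0.7],[0,0,0]],
    [0.15,[0,0,-0.7],[0,0,0]],
  ],
)

```text
t: 52.88
ee_pos: [608.6, 66.6, 158.7]
orientation: [0.138, 3.138, 0.0]
ft_force: [0.4, 0.8, 0.0]
width: 50.7
grasp_force: 0.0
```

Run:
```python
from h import *
lev(); w=grab('wrist'); blanks(w,z=86,th=.2)
plan((576.4,-112,145),76)
```

```text
[608.6  66.6 158.7] w 50.7 gf 0 ft [0.4 0.8 0. ] r 54.5 j 2.919
0.91 ctr [609.5  66.2] size [38.5 78.5] longaxis 176.1 bbox [254. 168. 313. 278.]
0.8 ctr [613.6 129.2] size [38.8 78.2] longaxis 174.8 bbox [338. 166. 400. 278.]
0.64 ctr [620.5 196.4] size [38.3 78.5] longaxis 175.9 bbox [421. 164. 493. 275.]
pos [611.4  66.9 161.9] w 50.5 turn [0.005 0.003 1.1  ] rows 9.319975199854973 | shift units after turn [-3.641  0.186  0.339] before [ 0.387 -3.626  0.331]
```

All three blanks lie flat on the pad, square and separate. Now the lever.

Call:
apply_moves(
  targets=[
    [1,[0.08,-0.73,0],[0,0,0]],
    [1,[0.08,-0.73,0],[0,0,0]],
    [1,[0.08,-0.73,0],[0,0,0]],
    [1,[0.08,-0.73,0],[0,0,0]],
    [1,[0.08,-0.71,0],[0,0,0]],
    [1,[0,0,0],[0,0,0.111]],
    [1,[0,0,0],[0,0,0.111]],
    [1,[0,0,0],[0,0,0.111]],
  ],
)

```text
t: 53.98
ee_pos: [572.4, -112.6, 156.7]
orientation: [-0.954, -2.993, 0.0]
ft_force: [0.2, -0.1, 1.4]
width: 87.5
grasp_force: 0.0
```

Call:
apply_moves(
  targets=[
    [1,[0,0,0],[0,0,0.111]],
    [1,[0,0,0],[0,0,0.111]],
    [1,[0,0,0],[0,0,0.111]],
    [1,[0,0,0],[0,0,0.111]],
    [1,[0,0,0],[0,0,0.111]],
    [1,[0,0,0],[0,0,0]],
    [1,[0,0,0],[0,0,0]],
  ],
)

```text
t: 54.85
ee_pos: [572.6, -112.4, 156.8]
orientation: [-2.117, -2.321, 0.0]
ft_force: [0.3, -0.1, -0.4]
width: 87.6
grasp_force: 0.0
```

Run:
```python
from h import *
w=grab('wrist')
for n in('lever_knob','red_notch'): print(n,[(np.round(atz(w,d['xy'],85),1).tolist(),round(d['score'],2)) for d in ctrl.pinpoint(n,'wrist')])
plan((576.4,-112,64),95); print(np.round(ctrl.get_obs()['qpos'],2))
```

```text
lever_knob [([575.7, -109.9, 85.0], 0.72)]
red_notch [([631.5, -98.5, 85.0], 0.9), ([574.8, -112.4, 85.0], 0.37)]
pos [ 572.7 -112.4  156.9] w 87.9 turn [-0.    -0.     0.002] rows 0.0143315937092597 | shift units after turn [0.002 0.074 1.858] before [0.002 0.074 1.858]
[-0.21  0.45  1.77  0.    0.92 -0.3 ]
```

Call:
apply_moves(
  targets=[
    [1,[0,0.06,0.5],[0,0,0]],
    [1,[0,0,0.5],[0,0,0]],
    [1,[0,0,0.5],[0,0,0]],
    [1,[0,0,0.35],[0,0,0]],
    [1,[0,0,0],[0,0,0]],
    [1,[0,0,0],[0,0,0]],
  ],
)

```text
t: 55.75
ee_pos: [576.3, -112.3, 65.1]
orientation: [2.12, 2.317, 0.001]
ft_force: [-0.3, -0.7, 1.3]
width: 88.0
grasp_force: 0.0
```

Call:
apply_moves(
  targets=[
    [-1,[0,0,0],[0,0,0]],
    [-1,[0,0,0],[0,0,0]],
    [-1,[0,0,0],[0,0,0]],
    [-1,[0,0,0],[0,0,0]],
    [-1,[0,0,0],[0,0,0]],
    [-1,[0,0,0],[0,0,0]],
    [-1,[0,0,0],[0,0,0]],
    [-1,[0,0,0],[0,0,0]],
  ],
)

```text
t: 56.75
ee_pos: [575.8, -112.2, 64.4]
orientation: [-2.121, -2.317, 0.0]
ft_force: [0.6, -0.3, 0.5]
width: 27.4
grasp_force: 30.0
```

Call:
apply_moves(
  targets=[
    [-1,[0,0,0],[0,0,0]],
    [-1,[0,0,-0.12],[0,0,0]],
    [-1,[0,0,-0.12],[0,0,0]],
    [-1,[0,0,-0.12],[0,0,0]],
    [-1,[0,0,0],[0,0,0]],
    [-1,[0,0,0],[0,0,0]],
  ],
)

```text
t: 57.5
ee_pos: [575.6, -112.0, 82.3]
orientation: [-2.121, -2.317, 0.0]
ft_force: [0.7, 2.7, -6.9]
width: 27.5
grasp_force: 30.0
```

Run:
```python
from h import *
import pickle
lev();o=ctrl.get_obs()
_,x=pickle.load(open('o3.pkl','rb'));P=stw(x,(x[3],x[4],85))[:2];d=o['ee_pos'][:2]-P
G=R.from_rotvec(o['orientation']).as_matrix()
j0=np.arctan2(d[1],d[0]);r=np.hypot(*d);prev=o['ee_pos'][:2]
for a in np.linspace(j0,j0+.4,7)[1:]:
    q=P+r*np.array([np.cos(a),np.sin(a)]);e=np.r_[q-prev,0];prev=q;print(np.round(G.T@e/50,3))
print(prev)
```

```text
[ 575.6 -112.    82.3] w 27.5 gf 30 ft [ 0.7  2.7 -6.9] r 145.4 j 0.753
[ 0.003  0.194 -0.   ]
[ 0.015  0.193 -0.   ]
[ 0.028  0.192 -0.   ]
[ 0.041  0.189 -0.   ]
[ 0.054  0.186 -0.   ]
[ 0.066  0.182 -0.   ]
[631.34087767 -96.70064933]
```

Call:
apply_moves(
  targets=[
    [-1,[0.005,0.195,0],[0,0,0]],
    [-1,[0.015,0.195,0],[0,0,0]],
    [-1,[0.03,0.19,0],[0,0,0]],
    [-1,[0.04,0.19,0],[0,0,0]],
    [-1,[0.055,0.185,0],[0,0,0]],
    [-1,[0.065,0.18,0],[0,0,0]],
    [-1,[0,0,0],[0,0,0]],
    [-1,[0,0,0],[0,0,0]],
  ],
)

```text
t: 58.5
ee_pos: [633.1, -98.1, 82.5]
orientation: [2.119, 2.316, -0.0]
ft_force: [2.2, -5.2, -7.4]
width: 27.6
grasp_force: 30.0
```

Run:
```python
from h import *
lev(); grab('wrist','w8.png')
```

```text
[633.1 -98.1  82.5] w 27.6 gf 30 ft [ 2.2 -5.2 -7.4] r 147.5 j 1.16
```

View pics/w8.png

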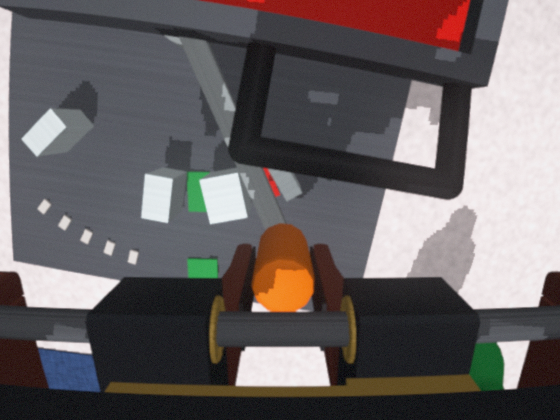

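The arm is between the teeth at (225,195) and (285,180), with red visible beside it. Letting down.

Call:
apply_moves(
  targets=[
    [-1,[0,0,0.12],[0,0,0]],
    [-1,[0,0,0.12],[0,0,0]],
    [-1,[0,0,0.13],[0,0,0]],
    [-1,[0,0,0],[0,0,0]],
    [-1,[0,0,0],[0,0,0]],
  ],
)

```text
t: 59.18
ee_pos: [633.9, -97.9, 65.1]
orientation: [2.118, 2.314, 0.003]
ft_force: [2.7, -5.3, -0.4]
width: 27.1
grasp_force: 30.0
```

Call:
apply_moves(
  targets=[
    [0,[0,0,0],[0,0,0]],
    [0,[0,0,0],[0,0,0]],
    [0,[0,0,0],[0,0,0]],
    [0,[0,0,0],[0,0,0]],
    [0,[0,0,-0.5],[0,0,0]],
    [0,[0,0,-0.9],[0,0,0]],
    [0,[0,0,-0.9],[0,0,0]],
    [0,[0,0,-0.9],[0,0,0]],
  ],
)

```text
t: 60.18
ee_pos: [631.1, -96.6, 225.3]
orientation: [-2.121, -2.317, 0.0]
ft_force: [1.7, -0.4, -0.5]
width: 44.2
grasp_force: 0.0
```

Call:
apply_moves(
  targets=[
    [0,[-0.4,-0.8,-0.5],[0,0,0]],
    [0,[-0.4,-0.8,-0.5],[0,0,0]],
    [0,[-0.4,-0.8,0],[0,0,0]],
    [0,[0,0,0],[0,0,0]],
  ],
)

```text
t: 60.68
ee_pos: [515.1, -168.0, 274.5]
orientation: [2.124, 2.315, -0.0]
ft_force: [0.6, 0.5, 0.9]
width: 43.8
grasp_force: 0.0
```

Run:
```python
from h import *
w=grab('wrist','w9.png'); s=grab('side'); t=grab('top')
P={n:{c:[d['xy'] for d in ctrl.pinpoint(n,c)][:2] for c in('wrist','side','top')} for n in('lever_knob','bed_handle','blank1')}
for n,h in(('lever_knob',85),('bed_handle',85)):
    q=P[n]; print(n,q)
    if q['wrist'] and q['side']: print(*tri([(w,q['wrist'][0]),(s,q['side'][0])]),atz(w,q['wrist'][0],h))
for c in ('wrist','side','top'): print(c,[(np.round(d['bbox']).tolist(),round(d['score'],2)) for d in ctrl.masks_of('blank1',c)])
cv2.imwrite('pics/s9.png',cv2.resize(s['px'][120:300,180:460],None,fx=2.8,fy=2.8))
lev()
```

```text
lever_knob {'wrist': [[404.0, 131.1]], 'side': [[340.5, 231.1], [337.7, 233.3]], 'top': [[312.7, 178.3], [234.2, 180.8]]}
[634.57745071 -94.46825248  85.8017564 ] [2.714515890220017, 2.714515890220097] [632.03628191 -93.94424254  85.        ]
bed_handle {'wrist': [[431.5, 84.4]], 'side': [[342.2, 224.8]], 'top': [[162.2, 144.3]]}
[659.65220262 -43.84968064  71.93309128] [1.4583573498697195, 1.458357349869561] [652.74059717 -45.62917482  85.        ]
wrist []
side [([285.0, 182.0, 315.0, 190.0], 0.86), ([293.0, 195.0, 327.0, 213.0], 0.59), ([289.0, 188.0, 320.0, 201.0], 0.55)]
top [([244.0, 164.0, 263.0, 191.0], 0.84), ([196.0, 148.0, 219.0, 182.0], 0.7), ([220.0, 154.0, 242.0, 189.0], 0.68), ([152.0, 132.0, 173.0, 162.0], 0.65)]
[ 517.2 -167.   273.9] w 43.7 gf 0 ft [-0.8  0.4 -0.2] r 205.9 j 0.447
```

View pics/s9.png

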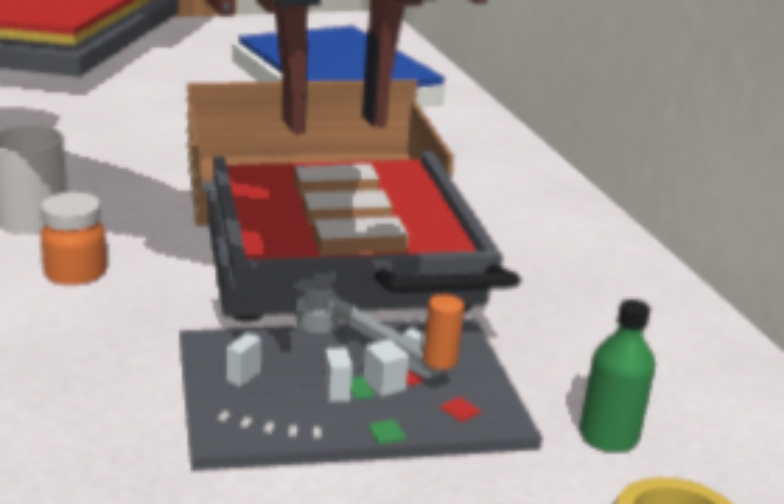

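View pics/w9.png

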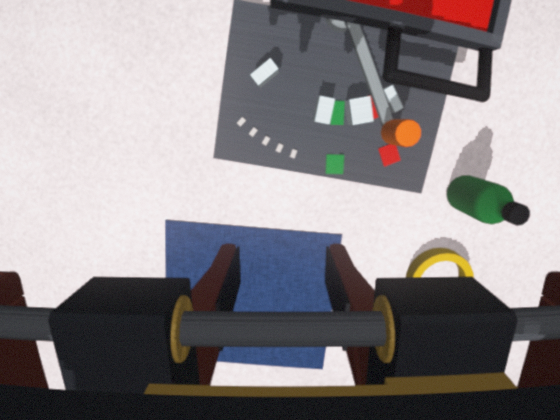

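The side view shows the lever low in the red notch (knob measured at z≈86, where 85 is fully down) and the bed down. Three blanks lie on the pad with white faces up, and the mat is empty in the wrist view. Handing in.

```bash
python3 -c "
from workcell import ctrl
print(ctrl.close_job())"
```

```text
the job is handed in; nothing more can be done
None
```

The job is handed in: all four printed blocks are in the bin, all three blanks lie flat on the red pad white face up, the bed is down, and the lever is seated in the red notch; the judge returned no result.

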